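Clamp a manifold squarely in a twin-screw vice

TASK

Stand the aluminium manifold, outlets up, on the bed of the green-jawed vice, between the jaws and centred along them, and let go of it. Then close the moving jaw on it with the two orange knobs, turning them clockwise alternately in small steps so that neither end of the jaw ever runs more than 6 mm ahead of the other, until each of the two copper pads presses with about 45 N (never above 90 N). Leave both knobs free and do not shift the stock and tools lying around.

Things in the scene. Friction and masses are not known exactly. Their poses are not given: they have to be found in the camera images.
- vice: Twin-screw vice, green jaws on a dark steel bed, fixed to the bench. Origin: underside, on the centre line; its x runs from the knobs to the fixed jaw, y to the left knob, z up. Bed x -145..80, y +-125, top at z 20 mm. Fixed jaw at x 48..75; the steel facing in front of it (21 to 44 mm high) faces -x at x 42 mm less a packing of 0 to 3 mm that is not measured.
- jaw: Moving jaw: green bar, 222 mm along the vice's y, 22 thick, top 46 mm above the bench, on two rods that come out of the gearboxes. Origin in the left gearbox (vice x -112, y +90 when the left knob reads 0). Its x axis is parallel to the vice's x when square. It carries two copper pads whose unloaded faces lie 107 mm ahead (+x) of the origin.
- jaw_left (a point): Point on the jaw's front edge, on top, at the left screw (vice y +90). The unloaded pad faces lie 14 mm further towards the fixed jaw.
- jaw_right (a point): The same at the right screw (vice y -90). Jaw square: both points have the same vice x.
- pad_left: Left copper pad, 50 mm wide, 24 high (22 to 46 mm above the bench), centred at vice y +60, origin at its front face. It is spring backed: with everything it bears on it gives about 1 mm per 38 N (so 45 N comes some 0.34 rad of knob after it seats), 5 mm of travel.
- pad_right: Right copper pad, as the left one, at vice y -60.
- knob_left (a joint): Angle of the left orange wing knob, rad, growing clockwise seen from above. Each rad moves its end of the jaw 3.5 mm towards the fixed jaw (at 0 the unloaded pad faces stand at vice x -5 mm). At 0 the wing lies along the vice's x. Starts at 0 to 1. Self-locking; running free it resists with 0.28 N m, and 0.0035 N m more per N of clamping (0.44 N m at 45 N).
- knob_right (a joint): Angle of the right knob, same as the left one. The friction of either knob acts both ways: a hand resting on it after a step may feel anything within 0.28 N m of the load's own 0.0035 N m per N (which pushes it anticlockwise), so judge by how the reading rises from step to step: flat before the manifold seats, then by about 130 N per rad.
- knob_left_grip (a point): On the left knob's vertical axis (vice x -112, y +90), 82.5 mm above the bench, at the height for the TCP. The wing to grip is 50 long, 12 thick, from 56 to 92 mm above the bench, over a disc of radius 19 and a gearbox 50 x 50 with its top at 48 mm.
- knob_right_grip (a point): The same for the right knob (vice x -112, y -90).
- manifold: Loose aluminium block, 36 mm (own x) by 160 mm (own y) by 54 mm high, about 0.6 kg, with three gold hex outlets on top (24 wide, 18 high, at y -55, 0, 55). Origin: centre of its underside. It may go in either way round, long side along the jaws. Starts upright on the bench.
- wrapped_a: Bystander: brown paper-wrapped bushing, 62 dia, 75 high. Origin under its centre.
- wrapped_b: Bystander: second brown wrapped bushing, same size.
- coupling_a: Bystander: black steel coupling, 58 dia, 58 high. Origin under its centre.
- coupling_b: Bystander: second black coupling, same size.
- hex_fitting: Bystander: gold hex fitting, 34 wide, 38 high. Origin under its centre.
- spanner: Bystander: steel spanner lying flat to the right of the vice.
Things that resemble listed ones, but are neither listed nor needed, are in the scene too. Leave any purple look-alike of the manifold alone.

How it is judged:
By the outcome, as a careful person would: the job done as asked, in the order asked, and still so for the second after the job is handed in, with the robot touching nothing.
It also fails if it takes over 72 s, if anything falls off the work surface, if the arm or the gripper's body presses on something with over 40 N, if the wrist force passes 120 N, or if a joint passes its speed limit or range.

ROBOT

A 6-joint arm with a two-finger parallel gripper is mounted at the origin on the work surface. World frame = base frame: x ahead of the robot, y to its left, z up, the work surface at z = 0. Lengths are in mm, angles in rad, forces in N, time in s.
With the tool pointing down it reaches from about 300 to 850 mm from the base axis. Payload 4.2 kg.
Tool frame: the origin (TCP) lies between the finger pads, 19 mm behind the fingertips; this is the grasp point; z points along the fingers, y is the line along which they close (so a half turn about z gives the same grasp; the last joint's range is limited). The gripper opens to 91 mm and grips with 3 to 60 N. Pads are 32 mm wide; open, the fingers measure 118 mm over their backs; the gripper's body (76 mm by 178 mm) begins 60 mm behind the grasp point.
Start: joints at [1.301, 0.32, 1.565, -0, 1.257, -0.02], TCP at [142.147, 557.167, 232.776] pointing down, gripper open.
Joint ranges: [-3.11, 3.11], [-0.84, 2.01], [0.21, 2.61], [-1.34, 4.49], [0.05, 2.63], [-2.56, 2.56]. Speed limits (rad/s): [2.57, 2.57, 3.14, 3.14, 3.14, 3.14].

INTERFACE

Orientations are given as a unit quaternion [w, x, y, z].
In Python, from plant import robot gives the robot as it stands.
- The arm moves only by the tool arm_command, never from a script. Its argument "rows" is a list of rows, each an object of numbers: "wx", "wy", "wz": the turn, a rotation vector about the tool's x, y, z in units of 5 degrees (1.0 is 5 degrees); "x", "y", "z": the shift along the tool's x, y, z in units of 30 mm (1.0 is 30 mm); "grip": the opening, from -1 (shut) to 1 (fully open), so that 0 is half open. In form: [{"wx": .., "wy": .., "wz": .., "x": .., "y": .., "z": .., "grip": ..}, ...]. A call has 1 to 8 rows; each row is the pose to reach, as a shift and turn from the pose commanded when the call began, along the tool's axes at that moment; what a row does not reach only later rows make up. A row lasts 1/12 s, in which the tool goes at most 41.7 mm and 7.16 degrees, less where a joint would pass 70% of its speed; a pose out of reach is approached as far as the arm can. A call with a gripper value outside its range is refused whole. The fingers move at their own pace and stop on an object; "grip_force" is the grip in N (left out, the last holds). Time passes only in rows, so rows that repeat a pose let the fingers close. It gives the time, the measured TCP pose, the force, the opening and the grip force at its end, in the units of the state.
- robot.sense(): the state, without advancing time (a new reading comes with each control period).
- robot.snapshot(name): name is "scene" or "top" or "wrist"; returns a dict with "frame" (480x640x3 uint8, red, green, blue), "K" (3x3 intrinsics, pixels), "origin" and "orientation" of the camera in the world; the wrist camera has in their place "mount" (4x4, takes a point from camera to tool coordinates, whose origin is the TCP and whose axes are the flange's). Camera axes: x right, y up, looking along -z (the intrinsics and any distortion apply to the point x, -y, -z); pixel columns grow to the right and rows downward; lengths in mm; the calibration is good to about 2 mm. A picture is of the moment at which its call begins: read the wrist's pose just before it. There is no depth.
- robot.close_job(): hands the job in; it is judged then, once.
The state is a dict: "clock": time; "qpos": joint angles; "qvel": joint speeds; "tau": joint torques, N m; "ee_pos": TCP position; "eef_rot": TCP orientation; "wrist_force": force on the tool from outside, world axes, zero at the start; "ft_torque": the same for the moment, N m; "gripper_width": finger opening in mm; "finger_force": force on a finger pad.
Only numpy, scipy, OpenCV 4.12 (cv2) and the standard library are available. Lean on these libraries where they do the work, as an engineer would, in place of code of your own. Each camera call takes 0.05 s, during which the arm holds its last target. There are 200 camera calls.

## Working session

There is one attempt and no reset: what is moved stays moved. The work goes in short steps, Python scripts to look and compute and a tool call to move; the robot and the scene stay as the last step left them, time stands still between calls to the robot, and variables do not carry over. Pictures are saved under pics/ and viewed, at most 13 in all, crops included, and the job is handed in when it is done.

Besides the shell and the picture viewer there is one more tool, called after "Request:" as name([rows], argument=value, ...), one row to a line, values as JSON. arm_command: Moves the arm, as the interface text tells. Its arguments: {"type":"object","properties":{"rows":{"type":"array","items":{"type":"object","properties":{"wx":{"type":"number"},"wy":{"type":"number"},"wz":{"type":"number"},"x":{"type":"number"},"y":{"type":"number"},"z":{"type":"number"},"grip":{"type":"number"}}}},"grip_force":{"type":"number"}},"required":["rows"]}

```bash
ls; mkdir -p pics; python3 - <<'E'
from plant import robot
import cv2,json,numpy as np,pickle
d={}
for n in("scene","top"):
    s=robot.snapshot(n); d[n]=s
    cv2.imwrite(f"pics/{n}0.png",s["frame"][:,:,::-1]); print(n,{k:(np.round(v,4).tolist() if k!="frame" else 0) for k,v in s.items()})
pickle.dump(d,open("d.pkl","wb"))
print(robot.sense())
E
```

```text
pics
scene {'frame': 0, 'K': [[444.3408, 0.0, 316.7267], [0.0, 444.3408, 240.6077], [0.0, 0.0, 1.0]], 'origin': [907.9437, 589.5419, 730.6147], 'orientation': [0.2814, 0.1197, 0.3798, 0.873]}
top {'frame': 0, 'K': [[531.7485, 0.0, 322.8204], [0.0, 531.7485, 233.8875], [0.0, 0.0, 1.0]], 'origin': [418.8189, 3.3176, 1478.5228], 'orientation': [-0.6998, -0.027, 0.0232, 0.7135]}
{'clock': 0.1, 'qpos': array([ 1.30099804e+00,  3.20267591e-01,  1.56553636e+00, -2.30274946e-05,
        1.25740411e+00, -2.00289951e-02]), 'qvel': array([ 0.00117175, -0.00196435, -0.00317628,  0.0009485 ,  0.00276014,
        0.00047841]), 'tau': array([ 4.13406324e-04, -4.13334489e+01, -2.32509631e+01,  7.28436559e-02,
        4.20854765e-02, -7.57022553e-05]), 'ee_pos': array([142.04089446, 556.75408899, 231.98959779]), 'eef_rot': array([-1.05803122e-04,  1.24556707e-01,  9.92212162e-01, -8.00821516e-04]), 'wrist_force': array([ 0.23055052, -0.29944208,  0.03948408]), 'ft_torque': array([-0.00875936,  0.00675933,  0.01253466]), 'finger_force': 0.0, 'gripper_width': 91.60232632443335}
```

View pics/top0.png

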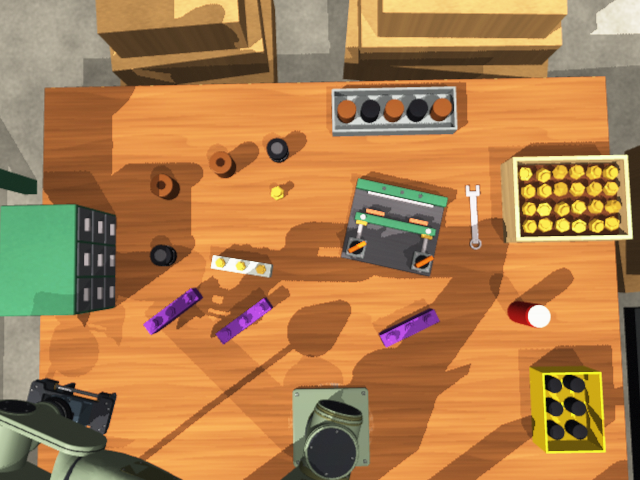

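View pics/scene0.png

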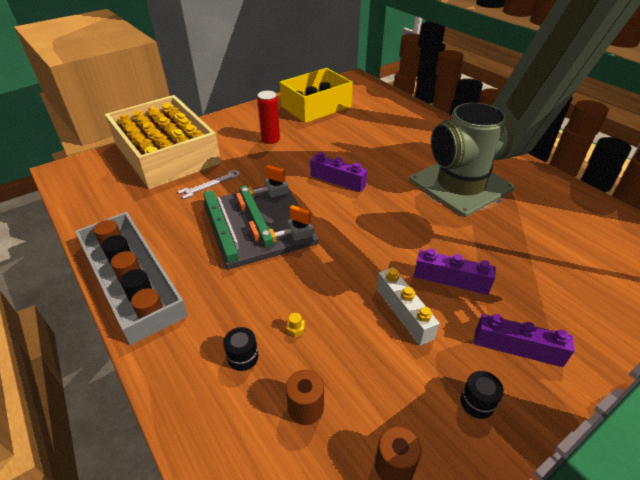

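Candidates for the manifold in the top view are the silver block with gold outlets (241,266) and the purple look-alikes at (173,311), (245,320) and (409,327). I choose the silver one. Next I'll check it and the vice in an enlarged crop.

```bash
cat > h.py <<'E'
import numpy as np,cv2,pickle
from scipy.spatial.transform import Rotation as R
def rot(q): return R.from_quat([q[1],q[2],q[3],q[0]])
def cam(s,ee=None,q=None):
    if "mount" in s:
        M=np.array(s["mount"]); T=np.eye(4); T[:3,:3]=rot(q).as_matrix(); T[:3,3]=ee; return T@M
    T=np.eye(4);T[:3,:3]=rot(s["orientation"]).as_matrix();T[:3,3]=s["origin"];return T
def pix2w(K,T,uv,z):
    d=T[:3,:3]@np.array([(uv[0]-K[0,2])/K[0,0],-(uv[1]-K[1,2])/K[1,1],-1]);o=T[:3,3]
    return o+d*(z-o[2])/d[2]
def proj(K,T,P):
    p=(np.atleast_2d(P)-T[:3,3])@T[:3,:3]
    return np.c_[K[0,0]*p[:,0]/-p[:,2]+K[0,2],K[1,1]*p[:,1]/p[:,2]+K[1,2]]
E
python3 - <<'E'
from h import *
d=pickle.load(open("d.pkl","rb"));s=d["top"];f=s["frame"][:,:,::-1]
a=cv2.resize(f[165:285,335:455],None,fx=5,fy=5,interpolation=cv2.INTER_CUBIC)
b=cv2.resize(f[245:285,205:280],None,fx=2.6,fy=2.6,interpolation=cv2.INTER_CUBIC)
c=np.zeros((600,800,3),np.uint8);c[:,:600]=a;c[:b.shape[0],600:600+b.shape[1]]=b
cv2.imwrite("pics/crop.png",c)
T=cam(s)
for n,uv,z in[("kl",(357,247),92),("kr",(422,262),92),("m1",(221,262),72),("m2",(241,266),72),("m3",(261,269),72)]:print(n,pix2w(s["K"],T,uv,z))
E
```

```text
kl [481.61611923 -78.6203482   92.        ]
kr [ 439.28555107 -246.6872417    92.        ]
m1 [449.82757391 280.6541192   72.        ]
m2 [438.24677056 227.80119265  72.        ]
m3 [429.31878099 175.00000306  72.        ]
```

View pics/crop.png

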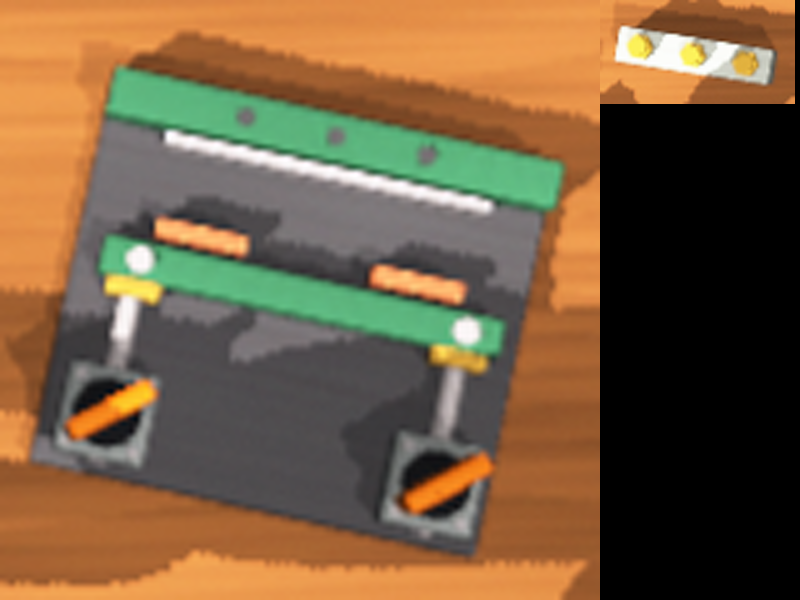

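The crop confirms the silver block with three gold hexes. The vice shows its knobs at about (110,410) and (447,483) in the crop, and both wings read about 0.9 rad. I'll move above the manifold and look with the wrist camera.

Request:
arm_command([
  {"x": -12.3, "y": -8.2, "z": -3, "wz": 17.3, "grip": 1},
  {"x": -12.3, "y": -8.2, "z": -3, "wz": 17.3, "grip": 1},
  {"x": -12.3, "y": -8.2, "z": -3, "wz": 17.3, "grip": 1},
  {"x": -12.3, "y": -8.2, "z": -3, "wz": 17.3, "grip": 1},
  {"x": -12.3, "y": -8.2, "z": -3, "wz": 17.3, "grip": 1},
  {"x": -12.3, "y": -8.2, "z": -3, "wz": 17.3, "grip": 1},
  {"x": -12.3, "y": -8.2, "z": -3, "wz": 17.3, "grip": 1},
  {"x": -12.3, "y": -8.2, "z": -3, "wz": 17.3, "grip": 1},
])

```text
schema error: expected keys wx, wy, wz, x, y, z, grip
```

Request:
arm_command([
  {"x": -12.3, "y": -8.2, "z": -3, "wx": 0, "wy": 0, "wz": 17.3, "grip": 1},
  {"x": -12.3, "y": -8.2, "z": -3, "wx": 0, "wy": 0, "wz": 17.3, "grip": 1},
  {"x": -12.3, "y": -8.2, "z": -3, "wx": 0, "wy": 0, "wz": 17.3, "grip": 1},
  {"x": -12.3, "y": -8.2, "z": -3, "wx": 0, "wy": 0, "wz": 17.3, "grip": 1},
  {"x": -12.3, "y": -8.2, "z": -3, "wx": 0, "wy": 0, "wz": 17.3, "grip": 1},
  {"x": -12.3, "y": -8.2, "z": -3, "wx": 0, "wy": 0, "wz": 17.3, "grip": 1},
  {"x": -12.3, "y": -8.2, "z": -3, "wx": 0, "wy": 0, "wz": 17.3, "grip": 1},
  {"x": -12.3, "y": -8.2, "z": -3, "wx": 0, "wy": 0, "wz": 17.3, "grip": 1},
])

```text
clock: 0.77
ee_pos: [361.4, 312.5, 299.2]
eef_rot: [-0.0, 0.587, 0.809, -0.0]
wrist_force: [-0.1, 0.5, -1.2]
gripper_width: 91.1
finger_force: 0.0
```

```bash
cat >> h.py <<'E'
def go(robot,p,yaw,z=None):
    """units to reach TCP p with tool pointing down, tool y at world angle yaw (deg, mod 180)"""
    s=robot.sense();r=rot(s["eef_rot"]);y=r.as_matrix()[:,1];cur=np.degrees(np.arctan2(y[1],y[0]))
    dy=(yaw-cur+90)%180-90; yw=np.radians(cur+dy)
    t=np.c_[[np.sin(yw),-np.cos(yw),0],[np.cos(yw),np.sin(yw),0],[0,0,-1]]
    if np.linalg.det(t)<0:t[:,0]*=-1
    w=(r.inv()*R.from_matrix(t)).as_rotvec(degrees=True)/5; d=r.inv().apply(np.array(p)-s["ee_pos"])/30
    print("xyz",np.round(d,3),"w",np.round(w,3),"cur yaw",round(cur,2),"q6",round(s["qpos"][5],2),"pos",np.round(s["ee_pos"],1),"clk",s["clock"])
E
python3 - <<'E'
from h import *
from plant import robot
go(robot,(438,227,300),-11)
s=robot.sense();w=robot.snapshot("wrist");print(np.round(w["mount"],3),w["K"])
T=cam(w,s["ee_pos"],s["eef_rot"])
print([pix2w(w["K"],T,uv,0).round() for uv in((320,240),(0,0),(639,0),(639,479),(0,479))])
cv2.imwrite("pics/w0.png",w["frame"][:,:,::-1])
E
```

```text
xyz [-3.502  1.544 -0.026] w [-4.000e-03  2.000e-03  5.811e+00] cur yaw 18.05 q6 0.37 pos [361.4 312.5 299.2] clk 0.7667
[[-1.0000e-03  9.6900e-01  2.4600e-01  6.8643e+01]
 [ 1.0000e+00  0.0000e+00  1.0000e-03  7.4600e-01]
 [ 1.0000e-03  2.4600e-01 -9.6900e-01 -1.5107e+02]
 [ 0.0000e+00  0.0000e+00  0.0000e+00  1.0000e+00]] [[403.75263516   0.         321.21180338]
 [  0.         403.75263516 245.24529805]
 [  0.           0.           1.        ]]
[array([373., 275.,   0.]), array([ -7., 410.,   0.]), array([599., 607.,   0.]), array([884.,  93.,   0.]), array([  64., -175.,    0.])]
```

Request:
arm_command([
  {"x": -3.5, "y": 1.54, "z": 0, "wx": 0, "wy": 0, "wz": 5.8, "grip": 1},
  {"x": -3.5, "y": 1.54, "z": 0, "wx": 0, "wy": 0, "wz": 5.8, "grip": 1},
  {"x": -3.5, "y": 1.54, "z": 0, "wx": 0, "wy": 0, "wz": 5.8, "grip": 1},
  {"x": -3.5, "y": 1.54, "z": 0, "wx": 0, "wy": 0, "wz": 5.8, "grip": 1},
  {"x": -3.5, "y": 1.54, "z": 0, "wx": 0, "wy": 0, "wz": 5.8, "grip": 1},
  {"x": -3.5, "y": 1.54, "z": 0, "wx": 0, "wy": 0, "wz": 5.8, "grip": 1},
  {"x": -3.5, "y": 1.54, "z": 0, "wx": 0, "wy": 0, "wz": 5.8, "grip": 1},
])

```text
clock: 1.4
ee_pos: [437.1, 229.9, 298.8]
eef_rot: [-0.0, 0.768, 0.64, -0.0]
wrist_force: [-0.9, 0.1, -0.7]
gripper_width: 91.1
finger_force: 0.0
```

```bash
python3 - <<'E'
from h import *
from plant import robot
go(robot,(560,-140,330),-14)
s=robot.sense();w=robot.snapshot("wrist");T=cam(w,s["ee_pos"],s["eef_rot"])
pickle.dump((s,w,T),open("w1.pkl","wb"))
cv2.imwrite("pics/w1.png",w["frame"][:,:,::-1])
E
```

```text
xyz [-11.388   6.253  -1.044] w [-0.009  0.001  0.722] cur yaw -10.39 q6 0.64 pos [437.1 229.9 298.8] clk 1.4
```

View pics/w1.png

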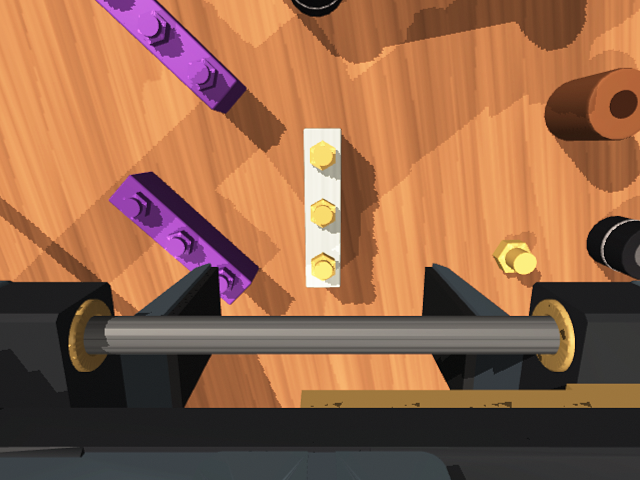

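The wrist view shows the manifold's top face with corners at about (304,129), (340,129), (341,287) and (306,287), clear of the purple blocks. I'll measure it and move over the vice.

```bash
python3 - <<'E'
from h import *
s,w,T=pickle.load(open("w1.pkl","rb"));K=w["K"]
hsv=cv2.cvtColor(w["frame"],cv2.COLOR_RGB2HSV);m=((hsv[...,1]<50)&(hsv[...,2]>170)).astype(np.uint8);m[300:]=0
c=max(cv2.findContours(m,0,2)[0],key=cv2.contourArea);r=cv2.minAreaRect(c);b=cv2.boxPoints(r);print(r,b)
P=np.array([pix2w(K,T,u,54) for u in b]);print(P.round(1),P.mean(0),[np.linalg.norm(P[i]-P[i-1]).round(1) for i in range(4)])
e=[P[i]-P[i-1] for i in range(4)];print([np.degrees(np.arctan2(v[1],v[0])).round(1) for v in e])
G=[pix2w(K,T,u,72) for u in((322,155),(322,213),(322,267))];print(np.round(G,1), proj(K,T,[s["ee_pos"]]))
E
```

```text
((322.0, 207.5), (157.0, 36.0), 90.0) [[304. 129.]
 [340. 129.]
 [340. 286.]
 [304. 286.]]
[[436.3 312.8  54. ]
 [469.7 306.6  54. ]
 [443.1 152.2  54. ]
 [406.3 158.9  54. ]] [438.84227093 232.62584282  54.        ] [np.float64(156.8), np.float64(33.9), np.float64(156.7), np.float64(37.4)]
[np.float64(79.0), np.float64(-10.4), np.float64(-99.8), np.float64(169.6)]
[[448.7 286.7  72. ]
 [439.1 234.   72. ]
 [429.4 181.4  72. ]] [[319.4270128  318.53604829]]
```

Request:
arm_command([
  {"x": -11.4, "y": 6.25, "z": -1, "wx": 0, "wy": 0, "wz": 0.7, "grip": 1},
  {"x": -11.4, "y": 6.25, "z": -1, "wx": 0, "wy": 0, "wz": 0.7, "grip": 1},
  {"x": -11.4, "y": 6.25, "z": -1, "wx": 0, "wy": 0, "wz": 0.7, "grip": 1},
  {"x": -11.4, "y": 6.25, "z": -1, "wx": 0, "wy": 0, "wz": 0.7, "grip": 1},
  {"x": -11.4, "y": 6.25, "z": -1, "wx": 0, "wy": 0, "wz": 0.7, "grip": 1},
  {"x": -11.4, "y": 6.25, "z": -1, "wx": 0, "wy": 0, "wz": 0.7, "grip": 1},
  {"x": -11.4, "y": 6.25, "z": -1, "wx": 0, "wy": 0, "wz": 0.7, "grip": 1},
  {"x": -11.4, "y": 6.25, "z": -1, "wx": 0, "wy": 0, "wz": 0.7, "grip": 1},
])

```text
clock: 2.12
ee_pos: [541.3, -87.4, 325.0]
eef_rot: [0.0, 0.787, 0.616, 0.0]
wrist_force: [-0.1, -0.6, 0.4]
gripper_width: 91.1
finger_force: 0.0
```

Request:
arm_command([
  {"x": -2, "y": 1.1, "z": 0, "wx": 0, "wy": 0, "wz": 0, "grip": 1},
  {"x": -2, "y": 1.1, "z": 0, "wx": 0, "wy": 0, "wz": 0, "grip": 1},
  {"x": -2, "y": 1.1, "z": 0, "wx": 0, "wy": 0, "wz": 0, "grip": 1},
  {"x": -2, "y": 1.1, "z": 0, "wx": 0, "wy": 0, "wz": 0, "grip": 1},
  {"x": -2, "y": 1.1, "z": 0, "wx": 0, "wy": 0, "wz": 0, "grip": 1},
])

```text
clock: 2.53
ee_pos: [558.3, -151.3, 324.5]
eef_rot: [-0.001, 0.788, 0.616, 0.0]
wrist_force: [-0.1, 0.3, 0.6]
gripper_width: 91.4
finger_force: 0.0
```

```bash
python3 - <<'E'
from h import *
from plant import robot
s=robot.sense();w=robot.snapshot("wrist");T=cam(w,s["ee_pos"],s["eef_rot"])
pickle.dump((s,w,T),open("w2.pkl","wb"));print(s["ee_pos"])
cv2.imwrite("pics/w2.png",w["frame"][:,:,::-1])
E
```

```text
[ 558.30475313 -151.32354657  324.45045895]
```

View pics/w2.png

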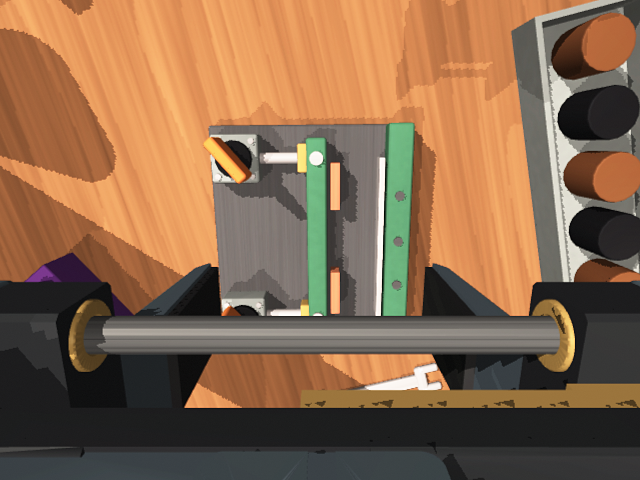

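Half the vice is hidden behind the gripper, so I'll shift 75 mm towards its right end.

Request:
arm_command([
  {"x": -2.5, "y": 0, "z": 0, "wx": 0, "wy": 0, "wz": 0, "grip": 1},
  {"x": -2.5, "y": 0, "z": 0, "wx": 0, "wy": 0, "wz": 0, "grip": 1},
  {"x": -2.5, "y": 0, "z": 0, "wx": 0, "wy": 0, "wz": 0, "grip": 1},
  {"x": -2.5, "y": 0, "z": 0, "wx": 0, "wy": 0, "wz": 0, "grip": 1},
  {"x": -2.5, "y": 0, "z": 0, "wx": 0, "wy": 0, "wz": 0, "grip": 1},
])

```text
clock: 3.0
ee_pos: [540.3, -223.9, 324.9]
eef_rot: [-0.0, 0.788, 0.616, 0.0]
wrist_force: [0.1, -0.7, -0.0]
gripper_width: 91.1
finger_force: 0.0
```

```bash
python3 - <<'E'
from h import *
from plant import robot
s=robot.sense();w=robot.snapshot("wrist");T=cam(w,s["ee_pos"],s["eef_rot"])
pickle.dump((s,w,T),open("w3.pkl","wb"));print(s["ee_pos"])
f=w["frame"][80:330,180:500,::-1];cv2.imwrite("pics/w3.png",cv2.resize(f,None,fx=2.4,fy=2.4,interpolation=cv2.INTER_CUBIC))
E
```

```text
[ 540.27407027 -223.90292359  324.91836412]
```

View pics/w3.png

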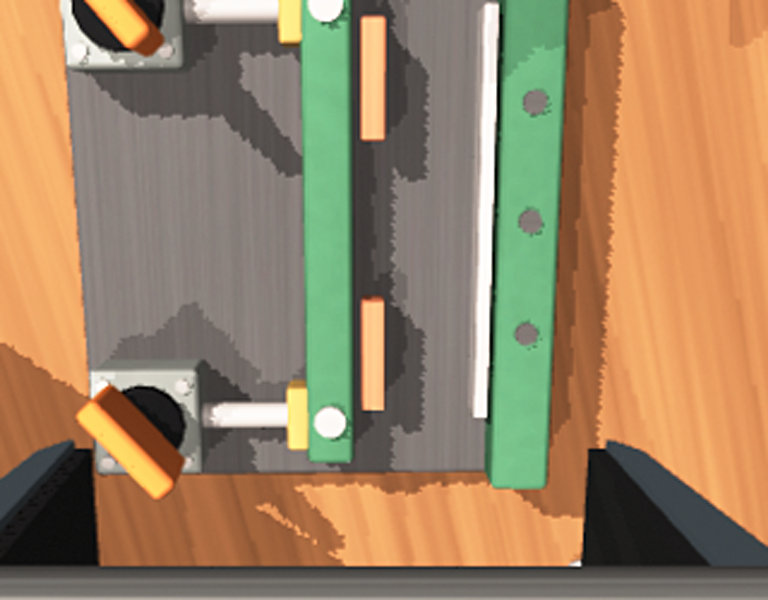

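```bash
cat > fit.py <<'E'
from h import *
from scipy.optimize import least_squares
a=pickle.load(open("w2.pkl","rb"));b=pickle.load(open("w3.pkl","rb"))
c=lambda u,v:(180+u/2.4,80+v/2.4)
# (view, pixel, vice x, y, z, moves with jaw)
O=[(b,c(352,460),-19,-111,46,1),(b,c(309,460),-41,-111,46,1),(b,c(384,410),-5,-85,46,1),(b,c(384,298),-5,-35,46,1),(b,c(385,140),-5,35,46,1),(b,c(387,16),-5,85,46,1),
(b,c(127,448),-112,-90,92,0),(a,(226,160),-112,90,92,0),(a,(307,139),-41,111,46,1),(a,(326,138),-19,111,46,1),(a,(209,126),-145,125,20,0),(b,c(183,67),-87,65,48,0),(a,(340,162),-5,85,46,1),(a,(340,209),-5,35,46,1)]
def world(p,P):
    t=p[2];P=np.array(P,float);return np.c_[p[0]+P[:,0]*np.cos(t)-P[:,1]*np.sin(t),p[1]+P[:,0]*np.sin(t)+P[:,1]*np.cos(t),P[:,2]]
def res(p):
    r=[]
    for s,uv,x,y,z,j in O:
        th=p[3]+(p[4]-p[3])*(90-y)/180
        W=world(p,[(x+3.5*th*j,y,z+p[5])]);r+=list(proj(s[1]["K"],s[2],W)[0]-uv)
    return np.array(r+[p[5]/3])
q=least_squares(res,[550,-135,-.24,.9,.9,0],loss="soft_l1")
if __name__=="__main__":
    p=q.x;print("pose",p.round(3),"yaw",np.degrees(p[2]).round(2));print(res(p)[:-1].reshape(-1,2).round(1).tolist())
    W=world(p,[(-112,90,82.5),(-112,-90,82.5),(0,0,20)]);print(W.round(1))
    ip=lambda s,uv,z:(pix2w(s[1]["K"],s[2],uv,z+p[5])[:2]-p[:2])@np.array([[np.cos(p[2]),-np.sin(p[2])],[np.sin(p[2]),np.cos(p[2])]])
    print("facing",[ip(b,c(*u),44).round(1) for u in((473,417),(485,3))])
    for s,ps in((b,[c(78,412),c(178,482),c(93,402),c(160,498)]),(a,[(203,142),(250,178),(211,138),(242,183)])):
        P=[ip(s,u,92) for u in ps];v=(P[1]+P[3]-P[0]-P[2]);print("wing",np.round(np.mean(P,0),1),"ang cw",-np.arctan2(v[1],v[0]))
E
python3 fit.py
```

```text
pose [ 5.72012e+02 -1.91871e+02 -2.37000e-01  9.21000e-01  8.18000e-01
 -5.06800e+00] yaw -13.56
[[0.7, 0.2], [-0.8, 0.3], [-0.1, -1.3], [0.1, 0.8], [0.1, -0.2], [-0.5, 0.4], [0.0, 0.2], [-0.3, 0.3], [-1.1, -1.8], [1.0, -0.9], [-0.4, -0.9], [0.9, 0.5], [0.4, 0.5], [0.1, 0.4]]
[[ 484.2  -78.1   82.5]
 [ 442.  -253.1   82.5]
 [ 572.  -191.9   20. ]]
facing [array([ 39.7, -90.8]), array([40.2, 90.4])]
wing [-111.7  -90.2] ang cw 0.8419938024756857
wing [-111.    89.8] ang cw 0.8318054017953951
```

The fit residuals are about 1 px, the facing is at about 40 mm, and both knobs are at about 0.85 rad. The camera has a height bias of about 5 mm, which matches the short manifold length I measured. I'll re-solve the manifold with that bias and go back to grasp it.

```bash
python3 - <<'E'
from h import *
from plant import robot
s,w,T=pickle.load(open("w1.pkl","rb"));K=w["K"]
def r(p):
    P=[(x*np.cos(p[2])-y*np.sin(p[2])+p[0],x*np.sin(p[2])+y*np.cos(p[2])+p[1],z-5) for x,y,z in((-18,80,54),(18,80,54),(18,-80,54),(-18,-80,54),(0,55,72),(0,0,72),(0,-55,72))]
    return (proj(K,T,P)-[(304,128.5),(340.5,128.5),(341,287),(305,287),(322,154),(322,213),(322,267)]).ravel()
from scipy.optimize import least_squares
q=least_squares(r,[439,232,-.19]);print(q.x,np.degrees(q.x[2]),r(q.x).round(1))
go(robot,(q.x[0],q.x[1],130),np.degrees(q.x[2]))
E
```

```text
[ 4.39140766e+02  2.32309042e+02 -1.77688273e-01] -10.180788123774859 [-0.8 -0.7  0.4 -0.9 -1.3 -1.   0.5 -0.9  0.2  1.1  0.4  0.8  0.6  1.5]
xyz [13.93  -6.951  6.505] w [ 0.004 -0.009 -0.761] cur yaw -13.99 q6 -0.17 pos [ 540.4 -223.7  324.9] clk 3.05
```

Request:
arm_command([
  {"x": 13.9, "y": -6.95, "z": 3, "wx": 0, "wy": 0, "wz": -0.76, "grip": 0.4},
  {"x": 13.9, "y": -6.95, "z": 3, "wx": 0, "wy": 0, "wz": -0.76, "grip": 0.4},
  {"x": 13.9, "y": -6.95, "z": 3, "wx": 0, "wy": 0, "wz": -0.76, "grip": 0.4},
  {"x": 13.9, "y": -6.95, "z": 3, "wx": 0, "wy": 0, "wz": -0.76, "grip": 0.4},
  {"x": 13.9, "y": -6.95, "z": 3, "wx": 0, "wy": 0, "wz": -0.76, "grip": 0.4},
  {"x": 13.9, "y": -6.95, "z": 3, "wx": 0, "wy": 0, "wz": -0.76, "grip": 0.4},
  {"x": 13.9, "y": -6.95, "z": 3, "wx": 0, "wy": 0, "wz": -0.76, "grip": 0.4},
  {"x": 13.9, "y": -6.95, "z": 3, "wx": 0, "wy": 0, "wz": -0.76, "grip": 0.4},
])

```text
clock: 3.72
ee_pos: [468.2, 97.2, 261.5]
eef_rot: [0.0, 0.767, 0.642, 0.001]
wrist_force: [0.1, 0.5, -0.3]
gripper_width: 63.7
finger_force: 0.0
```

```bash
python3 - <<'E'
from h import *
from plant import robot
go(robot,(439.1,232.3,130),-10.2)
E
```

```text
xyz [ 4.257 -1.753  4.386] w [ 0.009 -0.01   0.003] cur yaw -10.18 q6 0.36 pos [468.2  97.2 261.5] clk 3.7167
```

Request:
arm_command([
  {"x": 4.2, "y": -1.7, "z": 3, "wx": 0, "wy": 0, "wz": 0, "grip": 0.4},
  {"x": 4.2, "y": -1.7, "z": 3, "wx": 0, "wy": 0, "wz": 0, "grip": 0.4},
  {"x": 4.2, "y": -1.7, "z": 3, "wx": 0, "wy": 0, "wz": 0, "grip": 0.4},
  {"x": 4.2, "y": -1.7, "z": 3, "wx": 0, "wy": 0, "wz": 0, "grip": 0.4},
  {"x": 4.2, "y": -1.7, "z": 4.4, "wx": 0, "wy": 0, "wz": 0, "grip": 0.4},
  {"x": 4.2, "y": -1.7, "z": 4.4, "wx": 0, "wy": 0, "wz": 0, "grip": 0.4},
  {"x": 4.2, "y": -1.7, "z": 4.4, "wx": 0, "wy": 0, "wz": 0, "grip": 0.4},
])

```text
clock: 4.3
ee_pos: [440.0, 227.7, 128.4]
eef_rot: [-0.001, 0.767, 0.642, -0.002]
wrist_force: [0.0, 0.3, 0.3]
gripper_width: 63.8
finger_force: 0.0
```

```bash
python3 - <<'E'
from h import *
from plant import robot
go(robot,(439.1,232.3,50),-10.2)
s=robot.sense();w=robot.snapshot("wrist");T=cam(w,s["ee_pos"],s["eef_rot"])
hsv=cv2.cvtColor(w["frame"],cv2.COLOR_RGB2HSV)
cv2.imwrite("pics/w4.png",w["frame"][:,:,::-1])
E
```

```text
xyz [ 0.153 -0.046  2.614] w [-0.043  0.031  0.01 ] cur yaw -10.15 q6 0.63 pos [440.  227.7 128.4] clk 4.3
```

View pics/w4.png

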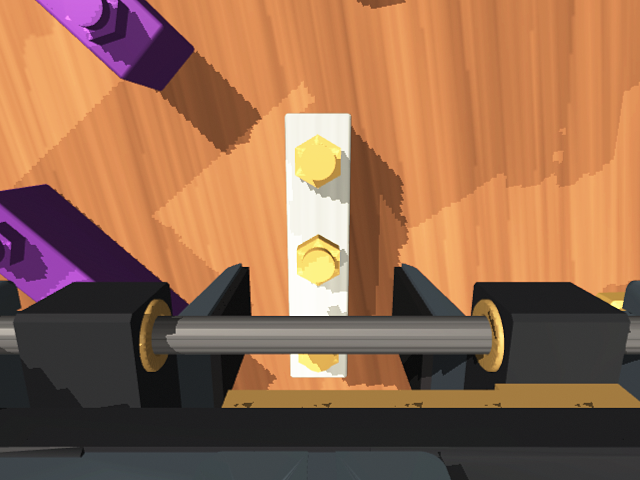

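The fingers straddle the manifold (x 286–350 px, ends at rows 114 and 377). I'll compute its centre from these and descend.

```bash
python3 - <<'E'
from h import *
from plant import robot
s=robot.sense();w=robot.snapshot("wrist");T=cam(w,s["ee_pos"],s["eef_rot"]);K=w["K"]
for dz in(0,-5,-8):
    a,b=pix2w(K,T,(318,114),54+dz),pix2w(K,T,(319,377),54+dz);print(dz,((a+b)/2).round(1),np.linalg.norm(a-b).round(1))
E
```

```text
0 [441.7 232.4  54. ] 158.7
-5 [441.5 231.   49. ] 162.2
-8 [441.3 230.2  46. ] 164.3
```

Request:
arm_command([
  {"x": 0.15, "y": -0.05, "z": 0.5, "wx": 0, "wy": 0, "wz": 0, "grip": 0.4},
  {"x": 0.15, "y": -0.05, "z": 1.5, "wx": 0, "wy": 0, "wz": 0, "grip": 0.4},
  {"x": 0.15, "y": -0.05, "z": 2.2, "wx": 0, "wy": 0, "wz": 0, "grip": 0.4},
  {"x": 0.15, "y": -0.05, "z": 2.6, "wx": 0, "wy": 0, "wz": 0, "grip": 0.4},
  {"x": 0.15, "y": -0.05, "z": 2.6, "wx": 0, "wy": 0, "wz": 0, "grip": 0.4},
])

```text
clock: 4.82
ee_pos: [441.5, 231.2, 51.4]
eef_rot: [-0.0, 0.768, 0.64, -0.0]
wrist_force: [-0.2, -0.6, 0.5]
gripper_width: 64.0
finger_force: 0.0
```

Request:
arm_command([
  {"x": 0, "y": 0, "z": 0, "wx": 0, "wy": 0, "wz": 0, "grip": -0.4},
  {"x": 0, "y": 0, "z": 0, "wx": 0, "wy": 0, "wz": 0, "grip": -0.4},
  {"x": 0, "y": 0, "z": 0, "wx": 0, "wy": 0, "wz": 0, "grip": -0.4},
  {"x": 0, "y": 0, "z": 0, "wx": 0, "wy": 0, "wz": 0, "grip": -0.4},
  {"x": 0, "y": 0, "z": 0, "wx": 0, "wy": 0, "wz": 0, "grip": -0.4},
  {"x": 0, "y": 0, "z": 0, "wx": 0, "wy": 0, "wz": 0, "grip": -0.4},
], grip_force=35)

```text
clock: 5.32
ee_pos: [440.5, 232.1, 52.4]
eef_rot: [-0.001, 0.768, 0.641, -0.0]
wrist_force: [-4.4, 0.2, 6.4]
gripper_width: 36.0
finger_force: 35.0
```

Request:
arm_command([
  {"x": 0, "y": 0, "z": -1, "wx": 0, "wy": 0, "wz": 0, "grip": -0.4},
  {"x": 0, "y": 0, "z": -2, "wx": 0, "wy": 0, "wz": 0, "grip": -0.4},
  {"x": 0, "y": 0, "z": -3, "wx": 0, "wy": 0, "wz": 0, "grip": -0.4},
  {"x": 0, "y": 0, "z": -4, "wx": 0, "wy": 0, "wz": 0, "grip": -0.4},
  {"x": 0, "y": 0, "z": -4, "wx": 0, "wy": 0, "wz": 0, "grip": -0.4},
  {"x": 0, "y": 0, "z": -4, "wx": 0, "wy": 0, "wz": 0, "grip": -0.4},
])

```text
clock: 5.82
ee_pos: [441.6, 231.9, 171.8]
eef_rot: [0.0, 0.768, 0.641, 0.001]
wrist_force: [-1.0, -0.1, -6.9]
gripper_width: 35.7
finger_force: 35.0
```

```bash
python3 - <<'E'
from fit import *
from plant import robot
W=world(q.x,[(19.5,0,150)])[0];print(W,np.degrees(q.x[2]));go(robot,W,np.degrees(q.x[2]))
E
```

```text
[ 590.96840955 -196.4447262   150.        ] -13.564510358100318
xyz [-13.16    7.449   0.726] w [ 0.024 -0.016  0.653] cur yaw -10.3 q6 0.64 pos [441.6 231.9 171.8] clk 5.8167
```

Request:
arm_command([
  {"x": -1, "y": 0.6, "z": 0, "wx": 0, "wy": 0, "wz": 0.65, "grip": -0.4},
  {"x": -2.3, "y": 1.3, "z": 0, "wx": 0, "wy": 0, "wz": 0.65, "grip": -0.4},
  {"x": -3.5, "y": 2, "z": 0, "wx": 0, "wy": 0, "wz": 0.65, "grip": -0.4},
  {"x": -4.7, "y": 2.7, "z": 0, "wx": 0, "wy": 0, "wz": 0.65, "grip": -0.4},
  {"x": -5.9, "y": 3.4, "z": 0, "wx": 0, "wy": 0, "wz": 0.65, "grip": -0.4},
  {"x": -7.1, "y": 4, "z": 0, "wx": 0, "wy": 0, "wz": 0.65, "grip": -0.4},
  {"x": -8.3, "y": 4.7, "z": 0, "wx": 0, "wy": 0, "wz": 0.65, "grip": -0.4},
  {"x": -9.4, "y": 5.3, "z": 0, "wx": 0, "wy": 0, "wz": 0.65, "grip": -0.4},
])

```text
clock: 6.48
ee_pos: [545.8, -76.2, 167.9]
eef_rot: [-0.002, 0.786, 0.619, -0.002]
wrist_force: [1.1, 0.6, -6.8]
gripper_width: 35.6
finger_force: 35.0
```

Request:
arm_command([
  {"x": -1, "y": 0.6, "z": 0, "wx": 0, "wy": 0, "wz": 0, "grip": -0.4},
  {"x": -2, "y": 1.1, "z": 0, "wx": 0, "wy": 0, "wz": 0, "grip": -0.4},
  {"x": -2.8, "y": 1.6, "z": 0, "wx": 0, "wy": 0, "wz": 0, "grip": -0.4},
  {"x": -3.3, "y": 1.9, "z": 0, "wx": 0, "wy": 0, "wz": 0, "grip": -0.4},
  {"x": -3.5, "y": 2, "z": 0, "wx": 0, "wy": 0, "wz": 0, "grip": -0.4},
  {"x": -3.5, "y": 2, "z": 0, "wx": 0, "wy": 0, "wz": 0, "grip": -0.4},
  {"x": -3.5, "y": 2, "z": 0, "wx": 0, "wy": 0, "wz": 0, "grip": -0.4},
])

```text
clock: 7.07
ee_pos: [579.8, -188.8, 169.7]
eef_rot: [-0.002, 0.786, 0.619, -0.001]
wrist_force: [0.6, 0.9, -7.5]
gripper_width: 36.0
finger_force: 35.0
```

```bash
python3 - <<'E'
from fit import *
from plant import robot
go(robot,(591,-196.4,110),-13.56)
E
```

```text
xyz [-0.161  0.429  1.989] w [-0.047 -0.018 -0.001] cur yaw -13.56 q6 -0.1 pos [ 579.8 -188.8  169.7] clk 7.0667
```

Request:
arm_command([
  {"x": -0.16, "y": 0.43, "z": 0.7, "wx": 0, "wy": 0, "wz": 0, "grip": -0.4},
  {"x": -0.16, "y": 0.43, "z": 1.4, "wx": 0, "wy": 0, "wz": 0, "grip": -0.4},
  {"x": -0.16, "y": 0.43, "z": 2, "wx": 0, "wy": 0, "wz": 0, "grip": -0.4},
  {"x": -0.16, "y": 0.43, "z": 2, "wx": 0, "wy": 0, "wz": 0, "grip": -0.4},
  {"x": -0.16, "y": 0.43, "z": 2, "wx": 0, "wy": 0, "wz": 0, "grip": -0.4},
  {"x": -0.16, "y": 0.43, "z": 2, "wx": 0, "wy": 0, "wz": 0, "grip": -0.4},
])

```text
clock: 7.57
ee_pos: [593.0, -196.9, 112.5]
eef_rot: [0.001, 0.785, 0.619, 0.001]
wrist_force: [-0.3, 0.1, -7.5]
gripper_width: 35.6
finger_force: 35.0
```

```bash
python3 - <<'E'
from fit import *
from plant import robot
go(robot,(591,-196.4,71.5),-13.56)
s=robot.sense();w=robot.snapshot("wrist");T=cam(w,s["ee_pos"],s["eef_rot"])
pickle.dump((s,w,T),open("w5.pkl","wb"))
cv2.imwrite("pics/w5.png",w["frame"][:,:,::-1])
E
```

```text
xyz [ 1.000e-03 -7.100e-02  1.367e+00] w [ 0.018 -0.003  0.014] cur yaw -13.49 q6 -0.1 pos [ 593.  -196.9  112.5] clk 7.5667
```

View pics/w5.png

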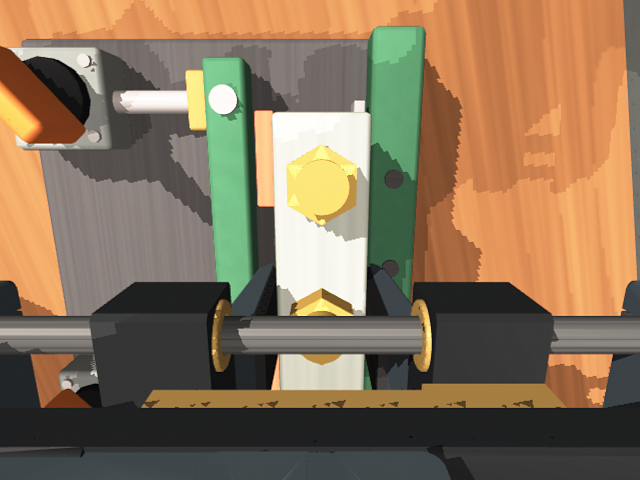

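The held manifold is over the gap, with its left corners at (273,113) and (370,113). The pad edge is at about x 272 px and the facing end at (354,101). I'll compute the relative position in vice axes.

```bash
python3 - <<'E'
from fit import *
a=pickle.load(open("w5.pkl","rb"));p=q.x
for dz in(0,-3,-5):
    ip=lambda uv,z:((pix2w(a[1]["K"],a[2],uv,z+dz)[:2]-p[:2])@np.array([[np.cos(p[2]),-np.sin(p[2])],[np.sin(p[2]),np.cos(p[2])]])).round(1)
    print(dz,"pad",ip((272,110),46),ip((272,205),46),"facing",ip((354,101),44),"jaw",ip((204,58),46),ip((244,58),46),"manif",ip((273,113),115),ip((370,113),115),"screw",ip((223,99),48))
E
```

```text
0 pad [-2.9 85.3] [-4.3 36.3] facing [39.2 89.8] jaw [-36.  109.8] [-16.1 109.8] manif [ 5.3 79.1] [39.3 79.2] screw [-27.2  90.4]
-3 pad [-3.2 85.5] [-4.7 35.8] facing [39.4 90.1] jaw [-36.8 110.4] [-16.6 110.4] manif [ 5.  79.3] [39.7 79.4] screw [-27.9  90.7]
-5 pad [-3.5 85.6] [-4.9 35.5] facing [39.6 90.3] jaw [-37.3 110.8] [-17.  110.8] manif [ 4.8 79.5] [39.9 79.5] screw [-28.4  90.9]
```

Request:
arm_command([
  {"x": 0, "y": -0.115, "z": 0, "wx": 0, "wy": 0, "wz": 0, "grip": -0.4},
  {"x": 0, "y": -0.115, "z": 0, "wx": 0, "wy": 0, "wz": 0, "grip": -0.4},
  {"x": 0, "y": -0.115, "z": 0.3, "wx": 0, "wy": 0, "wz": 0, "grip": -0.4},
  {"x": 0, "y": -0.115, "z": 0.7, "wx": 0, "wy": 0, "wz": 0, "grip": -0.4},
  {"x": 0, "y": -0.115, "z": 1, "wx": 0, "wy": 0, "wz": 0, "grip": -0.4},
  {"x": 0, "y": -0.115, "z": 1.2, "wx": 0, "wy": 0, "wz": 0, "grip": -0.4},
  {"x": 0, "y": -0.115, "z": 1.3, "wx": 0, "wy": 0, "wz": 0, "grip": -0.4},
  {"x": 0, "y": -0.115, "z": 1.3, "wx": 0, "wy": 0, "wz": 0, "grip": -0.4},
])

```text
clock: 8.28
ee_pos: [588.9, -197.0, 72.5]
eef_rot: [-0.0, 0.786, 0.619, -0.0]
wrist_force: [0.8, 0.4, -7.1]
gripper_width: 35.9
finger_force: 35.0
```

Request:
arm_command([
  {"x": 0, "y": 0, "z": 0, "wx": 0, "wy": 0, "wz": 0, "grip": -0.4},
  {"x": 0, "y": 0, "z": 0, "wx": 0, "wy": 0, "wz": 0, "grip": -0.4},
])

```text
clock: 8.45
ee_pos: [589.4, -197.2, 72.5]
eef_rot: [0.0, 0.786, 0.619, 0.0]
wrist_force: [-0.6, -0.9, -6.6]
gripper_width: 35.9
finger_force: 35.0
```

Request:
arm_command([
  {"x": 0, "y": 0, "z": 0.02, "wx": 0, "wy": 0, "wz": 0, "grip": -0.4},
  {"x": 0, "y": 0, "z": 0.04, "wx": 0, "wy": 0, "wz": 0, "grip": -0.4},
  {"x": 0, "y": 0, "z": 0.04, "wx": 0, "wy": 0, "wz": 0, "grip": -0.4},
])

```text
clock: 8.7
ee_pos: [589.4, -197.2, 72.4]
eef_rot: [0.001, 0.786, 0.619, 0.0]
wrist_force: [-2.6, 0.6, 2.2]
gripper_width: 35.7
finger_force: 35.0
```

Request:
arm_command([
  {"x": 0, "y": 0, "z": 0.02, "wx": 0, "wy": 0, "wz": 0, "grip": -0.4},
  {"x": 0, "y": 0, "z": 0.02, "wx": 0, "wy": 0, "wz": 0, "grip": -0.4},
])

```text
clock: 8.87
ee_pos: [589.4, -197.2, 72.4]
eef_rot: [0.001, 0.786, 0.619, 0.0]
wrist_force: [-2.4, 1.9, 6.9]
gripper_width: 35.9
finger_force: 35.0
```

Seated on the bed. I'll release to about 60 mm, rise, and look.

Request:
arm_command([
  {"x": 0, "y": 0, "z": 0, "wx": 0, "wy": 0, "wz": 0, "grip": 0.2},
  {"x": 0, "y": 0, "z": 0, "wx": 0, "wy": 0, "wz": 0, "grip": 0.2},
  {"x": 0, "y": 0, "z": 0, "wx": 0, "wy": 0, "wz": 0, "grip": 0.2},
  {"x": 0, "y": 0, "z": 0, "wx": 0, "wy": 0, "wz": 0, "grip": 0.2},
  {"x": 0, "y": 0, "z": -0.5, "wx": 0, "wy": 0, "wz": 0, "grip": 0.2},
  {"x": 0, "y": 0, "z": -1.5, "wx": 0, "wy": 0, "wz": 0, "grip": 0.2},
  {"x": 0, "y": 0, "z": -2.5, "wx": 0, "wy": 0, "wz": 0, "grip": 0.2},
  {"x": 0, "y": 0, "z": -3.5, "wx": 0, "wy": 0, "wz": 0, "grip": 0.2},
])

```text
clock: 9.53
ee_pos: [588.9, -197.0, 176.4]
eef_rot: [-0.0, 0.786, 0.619, -0.0]
wrist_force: [0.1, 0.2, -0.1]
gripper_width: 54.5
finger_force: 0.0
```

Request:
arm_command([
  {"x": -2, "y": 0, "z": -1.5, "wx": 0, "wy": 0, "wz": 0, "grip": 0},
  {"x": -2, "y": 0, "z": -3, "wx": 0, "wy": 0, "wz": 0, "grip": 0},
  {"x": -2, "y": 0, "z": -3, "wx": 0, "wy": 0, "wz": 0, "grip": 0},
  {"x": -2, "y": 0, "z": -3, "wx": 0, "wy": 0, "wz": 0, "grip": 0},
  {"x": -2, "y": 0, "z": -3, "wx": 0, "wy": 0, "wz": 0, "grip": 0},
])

```text
clock: 9.95
ee_pos: [575.5, -256.3, 267.3]
eef_rot: [0.002, 0.786, 0.618, 0.001]
wrist_force: [-0.3, 0.2, -0.3]
gripper_width: 45.5
finger_force: 0.0
```

```bash
python3 - <<'E'
from h import *
from plant import robot
s=robot.sense();w=robot.snapshot("wrist");T=cam(w,s["ee_pos"],s["eef_rot"])
pickle.dump((s,w,T),open("w6.pkl","wb"));print(s["ee_pos"])
f=w["frame"][20:330,120:500,::-1];cv2.imwrite("pics/w6.png",cv2.resize(f,None,fx=1.9,fy=1.9,interpolation=cv2.INTER_CUBIC))
E
```

```text
[ 575.52723144 -256.29021375  267.28124106]
```

View pics/w6.png

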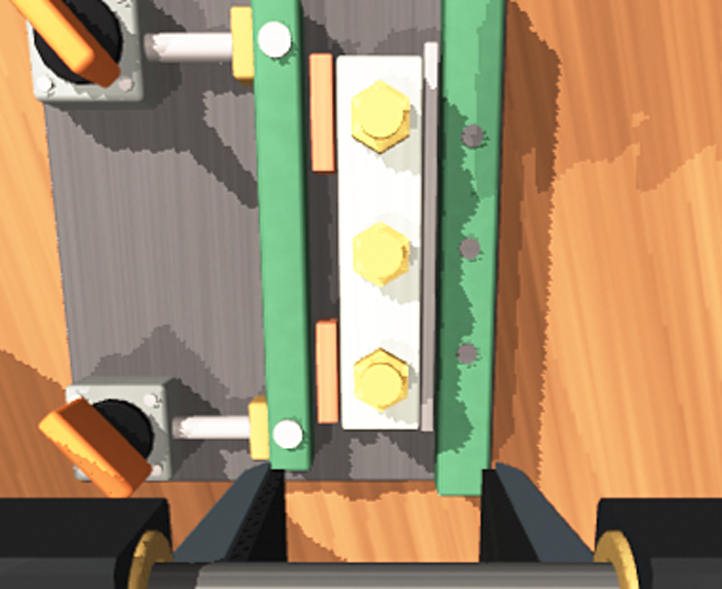

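The manifold stands upright in the gap, clear of both pads by about 3 mm and of the facing by about 3 mm. Its ends are at crop rows 56 and 430, and both wings are unchanged. Next is the right knob.

```bash
python3 - <<'E'
from fit import *
from plant import robot
a=pickle.load(open("w6.pkl","rb"));p=q.x
for dz in(0,-5):
    ip=lambda uv,z:((pix2w(a[1]["K"],a[2],(120+uv[0]/1.9,20+uv[1]/1.9),z+dz)[:2]-p[:2])@np.array([[np.cos(p[2]),-np.sin(p[2])],[np.sin(p[2]),np.cos(p[2])]])).round(1)
    print(dz,[ip(u,74) for u in((337,56),(420,56),(343,430),(420,430))],"pads",ip((335,171),46),ip((337,321),46),"screws",ip((275,40),50),ip((288,435),50))
go(robot,(442,-253.1,125),28.3)
E
```

```text
0 [array([ 1.6, 77.8]), array([35.8, 77.8]), array([  1.8, -81.3]), array([ 37.4, -81.4])] pads [-1.6 34.8] [ -1.8 -34.1] screws [-26.7  89.2] [-26.8 -90. ]
-5 [array([ 1.3, 78.9]), array([36. , 78.8]), array([  1.5, -82.6]), array([ 37.7, -82.7])] pads [-1.8 35.2] [ -2.  -34.7] screws [-27.3  90.3] [-27.4 -91.3]
xyz [-0.969 -4.322  4.675] w [ 2.000e-03 -4.000e-03 -8.376e+00] cur yaw -13.58 q6 -0.2 pos [ 574.8 -255.3  265.3] clk 10.0
```

Request:
arm_command([
  {"x": -0.97, "y": -4.32, "z": 2, "wx": 0, "wy": 0, "wz": -8.4, "grip": -0.1},
  {"x": -0.97, "y": -4.32, "z": 2, "wx": 0, "wy": 0, "wz": -8.4, "grip": -0.1},
  {"x": -0.97, "y": -4.32, "z": 2, "wx": 0, "wy": 0, "wz": -8.4, "grip": -0.1},
  {"x": -0.97, "y": -4.32, "z": 2, "wx": 0, "wy": 0, "wz": -8.4, "grip": -0.1},
  {"x": -0.97, "y": -4.32, "z": 4.7, "wx": 0, "wy": 0, "wz": -8.4, "grip": -0.1},
  {"x": -0.97, "y": -4.32, "z": 4.7, "wx": 0, "wy": 0, "wz": -8.4, "grip": -0.1},
  {"x": -0.97, "y": -4.32, "z": 4.7, "wx": 0, "wy": 0, "wz": -8.4, "grip": -0.1},
  {"x": -0.97, "y": -4.32, "z": 4.7, "wx": 0, "wy": 0, "wz": -8.4, "grip": -0.1},
])

```text
clock: 10.67
ee_pos: [440.5, -251.7, 122.3]
eef_rot: [-0.004, 0.513, 0.859, 0.0]
wrist_force: [0.8, -0.1, -0.1]
gripper_width: 41.2
finger_force: 0.0
```

```bash
python3 - <<'E'
from fit import *
from plant import robot
go(robot,(442,-253.1,83),28.3)
s=robot.sense();w=robot.snapshot("wrist");T=cam(w,s["ee_pos"],s["eef_rot"])
pickle.dump((s,w,T),open("w7.pkl","wb"))
cv2.imwrite("pics/w7.png",w["frame"][:,:,::-1])
E
```

```text
xyz [-0.074  0.028  1.31 ] w [-0.04  -0.073  0.003] cur yaw 28.31 q6 -1.04 pos [ 440.5 -251.7  122.3] clk 10.6667
```

View pics/w7.png

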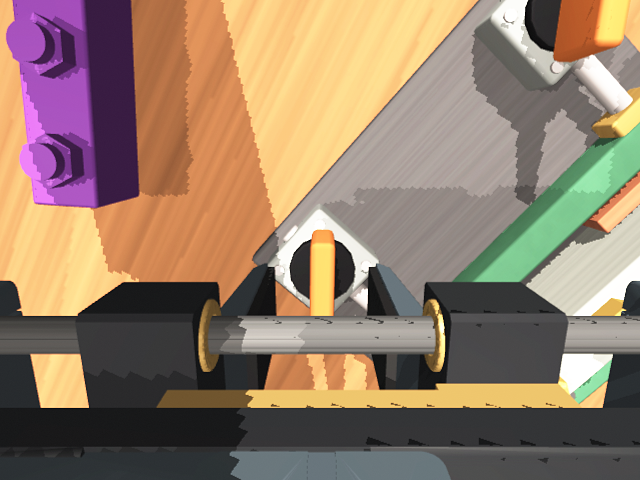

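The orange wing is vertical at column 322, centred between the fingers. I'll descend, grip, and take the first turn of about 0.7 rad (8 units).

Request:
arm_command([
  {"x": -0.07, "y": 0.03, "z": 0.6, "wx": 0, "wy": 0, "wz": 0, "grip": -0.1},
  {"x": -0.07, "y": 0.03, "z": 1.3, "wx": 0, "wy": 0, "wz": 0, "grip": -0.1},
  {"x": -0.07, "y": 0.03, "z": 1.3, "wx": 0, "wy": 0, "wz": 0, "grip": -0.5},
  {"x": -0.07, "y": 0.03, "z": 1.3, "wx": 0, "wy": 0, "wz": 0, "grip": -1},
  {"x": -0.07, "y": 0.03, "z": 1.3, "wx": 0, "wy": 0, "wz": 0, "grip": -1},
  {"x": -0.07, "y": 0.03, "z": 1.3, "wx": 0, "wy": 0, "wz": 0, "grip": -1},
  {"x": -0.07, "y": 0.03, "z": 1.3, "wx": 0, "wy": 0, "wz": 0, "grip": -1},
], grip_force=40)

```text
clock: 11.3
ee_pos: [443.3, -256.3, 87.4]
eef_rot: [0.001, 0.511, 0.86, -0.002]
wrist_force: [-3.7, -3.3, 3.7]
gripper_width: 11.9
finger_force: 39.9
```

```bash
cat >> h.py <<'E'
def st(robot):
    s=robot.sense();y=rot(s["eef_rot"]).as_matrix()[:,1];c=np.degrees(np.arctan2(y[1],y[0]))
    print("clk",round(s["clock"],2),"pos",s["ee_pos"].round(1),"yaw",c.round(2),"theta",np.radians((76.44-c)%180).round(3),"F",s["wrist_force"].round(1),"M",s["ft_torque"].round(3),"tau6",s["tau"][5].round(3),"w",round(s["gripper_width"],1),s["finger_force"])
E
python3 -c "
from h import *
from plant import robot
st(robot)"
```

```text
clk 11.3 pos [ 443.3 -256.3   87.4] yaw 28.54 theta 0.836 F [-3.7 -3.3  3.7] M [-0.684  0.9   -0.236] tau6 -0.214 w 11.9 39.94204223155975
```

Request:
arm_command([
  {"x": 0, "y": 0, "z": 0, "wx": 0, "wy": 0, "wz": 0, "grip": -1},
  {"x": 0, "y": 0, "z": 0, "wx": 0, "wy": 0, "wz": 0, "grip": -1},
])

```text
clock: 11.47
ee_pos: [443.2, -256.3, 87.4]
eef_rot: [0.001, 0.511, 0.859, -0.002]
wrist_force: [-5.5, -3.9, 5.0]
gripper_width: 11.5
finger_force: 40.0
```

```bash
python3 -c "
from h import *
from plant import robot
st(robot);go(robot,(442,-253.1,83),28.3)"
```

```text
clk 11.47 pos [ 443.2 -256.3   87.4] yaw 28.5 theta 0.837 F [-5.5 -3.9  5. ] M [-0.937  1.031 -0.078] tau6 -0.074 w 11.5 39.95610594749451
xyz [0.114 0.015 0.146] w [-0.025  0.032  0.039] cur yaw 28.5 q6 -1.04 pos [ 443.2 -256.3   87.4] clk 11.4667
```

Request:
arm_command([
  {"x": 0, "y": 0, "z": 0, "wx": 0, "wy": 0, "wz": 0, "grip": -0.5},
  {"x": 0.11, "y": 0, "z": 0.1, "wx": 0, "wy": 0, "wz": 0, "grip": -0.5},
  {"x": 0.11, "y": 0, "z": 0.1, "wx": 0, "wy": 0, "wz": 0, "grip": -0.5},
  {"x": 0.11, "y": 0, "z": 0.1, "wx": 0, "wy": 0, "wz": 0, "grip": -1},
  {"x": 0.11, "y": 0, "z": 0.1, "wx": 0, "wy": 0, "wz": 0, "grip": -1},
  {"x": 0.11, "y": 0, "z": 0.1, "wx": 0, "wy": 0, "wz": 0, "grip": -1},
])

```text
clock: 11.97
ee_pos: [441.0, -252.2, 82.6]
eef_rot: [-0.001, 0.511, 0.859, -0.001]
wrist_force: [-5.5, -3.4, 1.7]
gripper_width: 11.8
finger_force: 40.0
```

```bash
python3 -c "
from h import *
from plant import robot
st(robot)"
```

```text
clk 11.97 pos [ 441.  -252.2   82.6] yaw 28.5 theta 0.837 F [-5.5 -3.4  1.7] M [-0.611  0.838 -0.125] tau6 -0.109 w 11.8 39.9970006942749
```

Request:
arm_command([
  {"x": 0, "y": 0, "z": 0, "wx": 0, "wy": 0, "wz": 1.2, "grip": -1},
  {"x": 0, "y": 0, "z": 0, "wx": 0, "wy": 0, "wz": 2.4, "grip": -1},
  {"x": 0, "y": 0, "z": 0, "wx": 0, "wy": 0, "wz": 3.6, "grip": -1},
  {"x": 0, "y": 0, "z": 0, "wx": 0, "wy": 0, "wz": 4.8, "grip": -1},
  {"x": 0, "y": 0, "z": 0, "wx": 0, "wy": 0, "wz": 6, "grip": -1},
  {"x": 0, "y": 0, "z": 0, "wx": 0, "wy": 0, "wz": 7, "grip": -1},
  {"x": 0, "y": 0, "z": 0, "wx": 0, "wy": 0, "wz": 8, "grip": -1},
  {"x": 0, "y": 0, "z": 0, "wx": 0, "wy": 0, "wz": 8, "grip": -1},
])

```text
clock: 12.63
ee_pos: [441.2, -252.2, 82.6]
eef_rot: [-0.001, 0.775, 0.632, -0.001]
wrist_force: [-5.5, -3.1, 2.5]
gripper_width: 12.0
finger_force: 40.0
```

```bash
python3 -c "
from h import *
from plant import robot
st(robot)"
```

```text
clk 12.63 pos [ 441.2 -252.2   82.6] yaw -11.68 theta 1.538 F [-5.5 -3.1  2.5] M [-0.624  0.856 -0.314] tau6 0.206 w 12.0 39.99613881111145
```

Right knob is at 1.54 rad with low side forces. On to the left knob.

Request:
arm_command([
  {"x": 0, "y": 0, "z": 0, "wx": 0, "wy": 0, "wz": 0, "grip": -0.3},
  {"x": 0, "y": 0, "z": 0, "wx": 0, "wy": 0, "wz": 0, "grip": -0.3},
  {"x": 0, "y": 0, "z": -1, "wx": 0, "wy": 0, "wz": 0, "grip": -0.3},
  {"x": 0, "y": 0, "z": -1.7, "wx": 0, "wy": 0, "wz": 0, "grip": -0.3},
  {"x": 1, "y": 0, "z": -1.7, "wx": 0, "wy": 0, "wz": -1.3, "grip": -0.3},
  {"x": 2.2, "y": 0.1, "z": -1.7, "wx": 0, "wy": 0, "wz": -2.6, "grip": -0.3},
  {"x": 3.4, "y": 0.1, "z": -1.7, "wx": 0, "wy": 0, "wz": -3.9, "grip": -0.3},
  {"x": 4.6, "y": 0.2, "z": -1.7, "wx": 0, "wy": 0, "wz": -5.2, "grip": -0.3},
])

```text
clock: 13.3
ee_pos: [476.0, -116.3, 133.8]
eef_rot: [0.0, 0.611, 0.792, 0.0]
wrist_force: [0.1, -0.0, -0.0]
gripper_width: 31.8
finger_force: 0.0
```

```bash
python3 -c "
from h import *
from plant import robot
go(robot,(483.3,-77.3,133),28.4)"
```

```text
xyz [1.194 0.566 0.029] w [ 8.000e-03 -2.000e-03 -2.739e+00] cur yaw 14.7 q6 -0.52 pos [ 476.  -116.3  133.8] clk 13.3
```

Request:
arm_command([
  {"x": 1.2, "y": 0.57, "z": 0, "wx": 0, "wy": 0, "wz": -1.4, "grip": -0.3},
  {"x": 1.2, "y": 0.57, "z": 0, "wx": 0, "wy": 0, "wz": -2.74, "grip": -0.3},
  {"x": 1.2, "y": 0.57, "z": 0, "wx": 0, "wy": 0, "wz": -2.74, "grip": -0.3},
  {"x": 1.2, "y": 0.57, "z": 0, "wx": 0, "wy": 0, "wz": -2.74, "grip": -0.3},
])

```text
clock: 13.63
ee_pos: [483.7, -78.3, 133.6]
eef_rot: [0.0, 0.515, 0.857, 0.0]
wrist_force: [0.1, -0.5, -1.4]
gripper_width: 32.3
finger_force: 0.0
```

```bash
python3 -c "
from h import *
from plant import robot
go(robot,(483.3,-77.3,83),28.4)"
```

```text
xyz [0.036 0.004 1.687] w [ 0.002  0.002 -0.071] cur yaw 28.04 q6 -0.67 pos [483.7 -78.3 133.6] clk 13.6333
```

Request:
arm_command([
  {"x": 0.04, "y": 0, "z": 0.9, "wx": 0, "wy": 0, "wz": 0, "grip": -0.3},
  {"x": 0.04, "y": 0, "z": 1.7, "wx": 0, "wy": 0, "wz": 0, "grip": -0.3},
  {"x": 0.04, "y": 0, "z": 1.7, "wx": 0, "wy": 0, "wz": 0, "grip": -0.3},
  {"x": 0.04, "y": 0, "z": 1.7, "wx": 0, "wy": 0, "wz": 0, "grip": -1},
  {"x": 0.04, "y": 0, "z": 1.7, "wx": 0, "wy": 0, "wz": 0, "grip": -1},
  {"x": 0.04, "y": 0, "z": 1.7, "wx": 0, "wy": 0, "wz": 0, "grip": -1},
])

```text
clock: 14.13
ee_pos: [484.0, -78.3, 83.9]
eef_rot: [0.001, 0.515, 0.857, 0.001]
wrist_force: [-0.0, -0.0, -0.0]
gripper_width: 14.7
finger_force: 0.0
```

```bash
python3 -c "
from h import *
from plant import robot
st(robot)"
```

```text
clk 14.13 pos [484.  -78.3  83.9] yaw 28.05 theta 0.845 F [-0. -0. -0.] M [-0.119  0.039 -0.008] tau6 0.006 w 14.7 0.0
```

Request:
arm_command([
  {"x": 0, "y": 0, "z": 0, "wx": 0, "wy": 0, "wz": 1.2, "grip": -1},
  {"x": 0, "y": 0, "z": 0, "wx": 0, "wy": 0, "wz": 2.4, "grip": -1},
  {"x": 0, "y": 0, "z": 0, "wx": 0, "wy": 0, "wz": 3.6, "grip": -1},
  {"x": 0, "y": 0, "z": 0, "wx": 0, "wy": 0, "wz": 4.8, "grip": -1},
  {"x": 0, "y": 0, "z": 0, "wx": 0, "wy": 0, "wz": 6, "grip": -1},
  {"x": 0, "y": 0, "z": 0, "wx": 0, "wy": 0, "wz": 7, "grip": -1},
  {"x": 0, "y": 0, "z": 0, "wx": 0, "wy": 0, "wz": 8, "grip": -1},
  {"x": 0, "y": 0, "z": 0, "wx": 0, "wy": 0, "wz": 8, "grip": -1},
])

```text
clock: 14.8
ee_pos: [482.9, -78.6, 83.9]
eef_rot: [0.001, 0.777, 0.63, -0.0]
wrist_force: [-3.2, -4.6, 4.5]
gripper_width: 11.9
finger_force: 40.0
```

Request:
arm_command([
  {"x": 0, "y": 0, "z": 0, "wx": 0, "wy": 0, "wz": 1.2, "grip": -1},
  {"x": 0, "y": 0, "z": 0, "wx": 0, "wy": 0, "wz": 2.4, "grip": -1},
  {"x": 0, "y": 0, "z": 0, "wx": 0, "wy": 0, "wz": 3.6, "grip": -1},
  {"x": 0, "y": 0, "z": 0, "wx": 0, "wy": 0, "wz": 4, "grip": -1},
  {"x": 0, "y": 0, "z": 0, "wx": 0, "wy": 0, "wz": 4, "grip": -1},
])

```text
clock: 15.22
ee_pos: [482.5, -78.4, 83.9]
eef_rot: [0.001, 0.874, 0.486, -0.0]
wrist_force: [-3.2, -4.4, 5.4]
gripper_width: 11.8
finger_force: 40.0
```

```bash
python3 -c "
from h import *
from plant import robot
st(robot)"
```

```text
clk 15.22 pos [482.5 -78.4  83.9] yaw -31.8 theta 1.889 F [-3.2 -4.4  5.4] M [-0.887  0.907 -0.26 ] tau6 -0.062 w 11.8 40.01027762889862
```

Request:
arm_command([
  {"x": 0, "y": 0, "z": 0, "wx": 0, "wy": 0, "wz": 0, "grip": -0.3},
  {"x": 0, "y": 0, "z": 0, "wx": 0, "wy": 0, "wz": 0, "grip": -0.3},
  {"x": 0, "y": 0, "z": -1, "wx": 0, "wy": 0, "wz": 0, "grip": -0.3},
  {"x": 0, "y": 0, "z": -1.7, "wx": 0, "wy": 0, "wz": 0, "grip": -0.3},
  {"x": -1, "y": 0.3, "z": -1.7, "wx": 0, "wy": 0, "wz": -1, "grip": -0.3},
  {"x": -2.2, "y": 0.7, "z": -1.7, "wx": 0, "wy": 0, "wz": -2, "grip": -0.3},
  {"x": -3.4, "y": 1.1, "z": -1.7, "wx": 0, "wy": 0, "wz": -3, "grip": -0.3},
  {"x": -4.6, "y": 1.5, "z": -1.7, "wx": 0, "wy": 0, "wz": -4, "grip": -0.3},
])

```text
clock: 15.88
ee_pos: [448.5, -219.8, 134.2]
eef_rot: [0.001, 0.774, 0.633, 0.001]
wrist_force: [0.3, -1.2, -0.1]
gripper_width: 32.2
finger_force: 0.0
```

```bash
python3 -c "
from h import *
from plant import robot
go(robot,(441.2,-252.2,133),-11.7)"
```

```text
xyz [-1.108 -0.024  0.041] w [ 0.025 -0.002  0.042] cur yaw -11.49 q6 -0.28 pos [ 448.5 -219.8  134.2] clk 15.8833
```

Request:
arm_command([
  {"x": -0.7, "y": -0.02, "z": 0, "wx": 0, "wy": 0, "wz": 0, "grip": -0.3},
  {"x": -1.1, "y": -0.02, "z": 0, "wx": 0, "wy": 0, "wz": 0, "grip": -0.3},
  {"x": -1.1, "y": -0.02, "z": 0.5, "wx": 0, "wy": 0, "wz": 0, "grip": -0.3},
  {"x": -1.1, "y": -0.02, "z": 1.3, "wx": 0, "wy": 0, "wz": 0, "grip": -0.3},
  {"x": -1.1, "y": -0.02, "z": 1.7, "wx": 0, "wy": 0, "wz": 0, "grip": -0.3},
  {"x": -1.1, "y": -0.02, "z": 1.7, "wx": 0, "wy": 0, "wz": 0, "grip": -0.3},
  {"x": -1.1, "y": -0.02, "z": 1.7, "wx": 0, "wy": 0, "wz": 0, "grip": -1},
  {"x": -1.1, "y": -0.02, "z": 1.7, "wx": 0, "wy": 0, "wz": 0, "grip": -1},
])

```text
clock: 16.55
ee_pos: [441.9, -250.7, 83.4]
eef_rot: [0.001, 0.776, 0.631, 0.0]
wrist_force: [0.2, 0.2, 0.4]
gripper_width: 21.5
finger_force: 0.0
```

Request:
arm_command([
  {"x": 0, "y": 0, "z": 0, "wx": 0, "wy": 0, "wz": 0, "grip": -1},
  {"x": 0, "y": 0, "z": 0, "wx": 0, "wy": 0, "wz": 0, "grip": -1},
])

```text
clock: 16.72
ee_pos: [441.4, -250.8, 83.7]
eef_rot: [0.001, 0.776, 0.63, 0.0]
wrist_force: [-1.2, 1.0, 2.8]
gripper_width: 11.4
finger_force: 40.0
```

```bash
python3 -c "
from h import *
from plant import robot
st(robot)"
```

```text
clk 16.72 pos [ 441.4 -250.8   83.7] yaw -11.86 theta 1.541 F [-1.2  1.   2.8] M [-0.023  0.42  -0.141] tau6 -0.185 w 11.4 39.95439291000366
```

Request:
arm_command([
  {"x": 0, "y": 0, "z": 0, "wx": 0, "wy": 0, "wz": 1.2, "grip": -1},
  {"x": 0, "y": 0, "z": 0, "wx": 0, "wy": 0, "wz": 2.4, "grip": -1},
  {"x": 0, "y": 0, "z": 0, "wx": 0, "wy": 0, "wz": 3.6, "grip": -1},
  {"x": 0, "y": 0, "z": 0, "wx": 0, "wy": 0, "wz": 4.5, "grip": -1},
  {"x": 0, "y": 0, "z": 0, "wx": 0, "wy": 0, "wz": 4.5, "grip": -1},
])

```text
clock: 17.13
ee_pos: [442.0, -251.0, 83.7]
eef_rot: [0.001, 0.885, 0.466, 0.001]
wrist_force: [0.2, -1.4, 4.5]
gripper_width: 12.1
finger_force: 39.9
```

```bash
python3 -c "
from h import *
from plant import robot
st(robot)"
```

```text
clk 17.13 pos [ 442.  -251.    83.7] yaw -34.44 theta 1.935 F [ 0.2 -1.4  4.5] M [-0.097  0.064 -0.279] tau6 0.224 w 12.1 39.944504499435425
```

Request:
arm_command([
  {"x": 0, "y": 0, "z": 0, "wx": 0, "wy": 0, "wz": 1, "grip": -1},
  {"x": 0, "y": 0, "z": 0, "wx": 0, "wy": 0, "wz": 2, "grip": -1},
  {"x": 0, "y": 0, "z": 0, "wx": 0, "wy": 0, "wz": 2.5, "grip": -1},
  {"x": 0, "y": 0, "z": 0, "wx": 0, "wy": 0, "wz": 2.5, "grip": -1},
])

```text
clock: 17.47
ee_pos: [442.3, -251.3, 83.7]
eef_rot: [0.001, 0.93, 0.368, 0.001]
wrist_force: [1.5, 0.2, 3.8]
gripper_width: 11.3
finger_force: 39.9
```

```bash
python3 -c "
from h import *
from plant import robot
st(robot)"
```

```text
clk 17.47 pos [ 442.3 -251.3   83.7] yaw -46.8 theta 2.151 F [1.5 0.2 3.8] M [-0.217  0.042 -0.248] tau6 0.004 w 11.3 39.945271611213684
```

Request:
arm_command([
  {"x": 0, "y": 0, "z": 0, "wx": 0, "wy": 0, "wz": 0, "grip": -0.3},
  {"x": 0, "y": 0, "z": 0, "wx": 0, "wy": 0, "wz": 0, "grip": -0.3},
  {"x": 0, "y": 0, "z": -1, "wx": 0, "wy": 0, "wz": 0, "grip": -0.3},
  {"x": 0, "y": 0, "z": -1.7, "wx": 0, "wy": 0, "wz": 0, "grip": -0.3},
  {"x": 1, "y": -0.7, "z": -1.7, "wx": 0, "wy": 0, "wz": -1, "grip": -0.3},
  {"x": 2, "y": -1.4, "z": -1.7, "wx": 0, "wy": 0, "wz": -2, "grip": -0.3},
  {"x": 3, "y": -2.1, "z": -1.7, "wx": 0, "wy": 0, "wz": -3, "grip": -0.3},
  {"x": 4, "y": -2.7, "z": -1.7, "wx": 0, "wy": 0, "wz": -3, "grip": -0.3},
])

```text
clock: 18.13
ee_pos: [472.1, -108.0, 133.4]
eef_rot: [-0.001, 0.873, 0.487, -0.001]
wrist_force: [0.3, 0.4, -0.3]
gripper_width: 31.9
finger_force: 0.0
```

```bash
python3 -c "
from h import *
from plant import robot
go(robot,(482.7,-78.2,83),-31.8)"
```

```text
xyz [ 1.032 -0.217  1.68 ] w [-0.019  0.005  0.027] cur yaw -31.66 q6 0.3 pos [ 472.1 -108.   133.4] clk 18.1333
```

Request:
arm_command([
  {"x": 0.7, "y": -0.15, "z": 0, "wx": 0, "wy": 0, "wz": 0, "grip": -0.3},
  {"x": 1.03, "y": -0.22, "z": 0, "wx": 0, "wy": 0, "wz": 0, "grip": -0.3},
  {"x": 1.03, "y": -0.22, "z": 0.5, "wx": 0, "wy": 0, "wz": 0, "grip": -0.3},
  {"x": 1.03, "y": -0.22, "z": 1.3, "wx": 0, "wy": 0, "wz": 0, "grip": -0.3},
  {"x": 1.03, "y": -0.22, "z": 1.7, "wx": 0, "wy": 0, "wz": 0, "grip": -0.3},
  {"x": 1.03, "y": -0.22, "z": 1.7, "wx": 0, "wy": 0, "wz": 0, "grip": -0.6},
  {"x": 1.03, "y": -0.22, "z": 1.7, "wx": 0, "wy": 0, "wz": 0, "grip": -1},
  {"x": 1.03, "y": -0.22, "z": 1.7, "wx": 0, "wy": 0, "wz": 0, "grip": -1},
])

```text
clock: 18.8
ee_pos: [483.3, -80.0, 82.9]
eef_rot: [-0.001, 0.874, 0.486, -0.0]
wrist_force: [-5.1, 6.1, 0.9]
gripper_width: 14.7
finger_force: 3.2
```

Request:
arm_command([
  {"x": 0, "y": 0, "z": 0, "wx": 0, "wy": 0, "wz": 0, "grip": -1},
  {"x": 0, "y": 0, "z": 0, "wx": 0, "wy": 0, "wz": 0, "grip": -1},
  {"x": 0, "y": 0, "z": 0, "wx": 0, "wy": 0, "wz": 1, "grip": -1},
  {"x": 0, "y": 0, "z": 0, "wx": 0, "wy": 0, "wz": 2, "grip": -1},
  {"x": 0, "y": 0, "z": 0, "wx": 0, "wy": 0, "wz": 3, "grip": -1},
  {"x": 0, "y": 0, "z": 0, "wx": 0, "wy": 0, "wz": 3, "grip": -1},
])

```text
clock: 19.3
ee_pos: [481.8, -78.9, 83.0]
eef_rot: [-0.002, 0.931, 0.366, -0.001]
wrist_force: [-4.2, 4.2, 0.5]
gripper_width: 11.4
finger_force: 40.0
```

```bash
python3 -c "
from h import *
from plant import robot
st(robot)"
```

```text
clk 19.3 pos [481.8 -78.9  83. ] yaw -47.09 theta 2.156 F [-4.2  4.2  0.5] M [ 0.523  0.767 -0.281] tau6 0.229 w 11.4 40.00558912754059
```

Request:
arm_command([
  {"x": 0, "y": 0, "z": 0, "wx": 0, "wy": 0, "wz": 1, "grip": -1},
  {"x": 0, "y": 0, "z": 0, "wx": 0, "wy": 0, "wz": 1.8, "grip": -1},
  {"x": 0, "y": 0, "z": 0, "wx": 0, "wy": 0, "wz": 1.8, "grip": -1},
])

```text
clock: 19.55
ee_pos: [481.6, -78.7, 82.9]
eef_rot: [-0.002, 0.956, 0.292, -0.002]
wrist_force: [-4.8, 4.3, 1.2]
gripper_width: 12.1
finger_force: 40.0
```

```bash
python3 -c "
from h import *
from plant import robot
st(robot)"
```

```text
clk 19.55 pos [481.6 -78.7  82.9] yaw -56.06 theta 2.313 F [-4.8  4.3  1.2] M [ 0.697  0.842 -0.214] tau6 0.119 w 12.1 40.00637590885162
```

Request:
arm_command([
  {"x": 0, "y": 0, "z": 0, "wx": 0, "wy": 0, "wz": 0, "grip": -0.3},
  {"x": 0, "y": 0, "z": 0, "wx": 0, "wy": 0, "wz": 0, "grip": -0.3},
  {"x": 0, "y": 0, "z": -1, "wx": 0, "wy": 0, "wz": 0, "grip": -0.3},
  {"x": 0, "y": 0, "z": -1.7, "wx": 0, "wy": 0, "wz": 0, "grip": -0.3},
  {"x": -0.8, "y": 0.8, "z": -1.7, "wx": 0, "wy": 0, "wz": -1, "grip": -0.3},
  {"x": -1.7, "y": 1.6, "z": -1.7, "wx": 0, "wy": 0, "wz": -1.85, "grip": -0.3},
  {"x": -2.6, "y": 2.4, "z": -1.7, "wx": 0, "wy": 0, "wz": -1.85, "grip": -0.3},
  {"x": -3.5, "y": 3.3, "z": -1.7, "wx": 0, "wy": 0, "wz": -1.85, "grip": -0.3},
])

```text
clock: 20.22
ee_pos: [452.5, -222.4, 134.8]
eef_rot: [0.001, 0.929, 0.37, 0.001]
wrist_force: [1.3, 0.2, -0.1]
gripper_width: 32.1
finger_force: 0.0
```

```bash
python3 -c "
from h import *
from plant import robot
go(robot,(441.9,-251.5,83),-46.8)"
```

```text
xyz [-0.926  0.455  1.728] w [ 0.032 -0.01   0.054] cur yaw -46.53 q6 0.33 pos [ 452.5 -222.4  134.8] clk 20.2167
```

Request:
arm_command([
  {"x": -0.7, "y": 0.3, "z": 0, "wx": 0, "wy": 0, "wz": 0, "grip": -0.3},
  {"x": -0.92, "y": 0.45, "z": 0, "wx": 0, "wy": 0, "wz": 0, "grip": -0.3},
  {"x": -0.92, "y": 0.45, "z": 0.5, "wx": 0, "wy": 0, "wz": 0, "grip": -0.3},
  {"x": -0.92, "y": 0.45, "z": 1.3, "wx": 0, "wy": 0, "wz": 0, "grip": -0.3},
  {"x": -0.92, "y": 0.45, "z": 1.7, "wx": 0, "wy": 0, "wz": 0, "grip": -0.3},
  {"x": -0.92, "y": 0.45, "z": 1.7, "wx": 0, "wy": 0, "wz": 0, "grip": -0.6},
  {"x": -0.92, "y": 0.45, "z": 1.7, "wx": 0, "wy": 0, "wz": 0, "grip": -1},
  {"x": -0.92, "y": 0.45, "z": 1.7, "wx": 0, "wy": 0, "wz": 0, "grip": -1},
])

```text
clock: 20.88
ee_pos: [442.7, -249.7, 83.7]
eef_rot: [0.001, 0.929, 0.37, 0.001]
wrist_force: [0.7, -0.2, -0.0]
gripper_width: 14.8
finger_force: 0.0
```

Request:
arm_command([
  {"x": 0, "y": 0, "z": 0, "wx": 0, "wy": 0, "wz": 0, "grip": -1},
  {"x": 0, "y": 0, "z": 0, "wx": 0, "wy": 0, "wz": 0, "grip": -1},
  {"x": 0, "y": 0, "z": 0, "wx": 0, "wy": 0, "wz": 1, "grip": -1},
  {"x": 0, "y": 0, "z": 0, "wx": 0, "wy": 0, "wz": 2, "grip": -1},
  {"x": 0, "y": 0, "z": 0, "wx": 0, "wy": 0, "wz": 2, "grip": -1},
])

```text
clock: 21.3
ee_pos: [443.6, -250.7, 83.8]
eef_rot: [0.002, 0.958, 0.287, 0.002]
wrist_force: [3.6, -3.4, 0.2]
gripper_width: 11.7
finger_force: 40.0
```

```bash
python3 -c "
from h import *
from plant import robot
st(robot)"
```

```text
clk 21.3 pos [ 443.6 -250.7   83.8] yaw -56.68 theta 2.323 F [ 3.6 -3.4  0.2] M [-0.613 -0.361 -0.243] tau6 0.279 w 11.7 39.97106730937958
```

Request:
arm_command([
  {"x": 0, "y": 0, "z": 0, "wx": 0, "wy": 0, "wz": 1, "grip": -1},
  {"x": 0, "y": 0, "z": 0, "wx": 0, "wy": 0, "wz": 2, "grip": -1},
  {"x": 0, "y": 0, "z": 0, "wx": 0, "wy": 0, "wz": 2, "grip": -1},
])

```text
clock: 21.55
ee_pos: [443.8, -251.1, 83.8]
eef_rot: [0.002, 0.979, 0.203, 0.002]
wrist_force: [3.9, -4.8, -0.4]
gripper_width: 11.9
finger_force: 40.0
```

```bash
python3 -c "
from h import *
from plant import robot
st(robot)"
```

```text
clk 21.55 pos [ 443.8 -251.1   83.8] yaw -66.62 theta 2.497 F [ 3.9 -4.8 -0.4] M [-0.813 -0.301 -0.305] tau6 0.226 w 11.9 39.9710476398468
```

Request:
arm_command([
  {"x": 0, "y": 0, "z": 0, "wx": 0, "wy": 0, "wz": 0, "grip": -0.3},
  {"x": 0, "y": 0, "z": 0, "wx": 0, "wy": 0, "wz": 0, "grip": -0.3},
  {"x": 0, "y": 0, "z": -1, "wx": 0, "wy": 0, "wz": 0, "grip": -0.3},
  {"x": 0, "y": 0, "z": -1.7, "wx": 0, "wy": 0, "wz": 0, "grip": -0.3},
  {"x": 0.7, "y": -1, "z": -1.7, "wx": 0, "wy": 0, "wz": -1, "grip": -0.3},
  {"x": 1.4, "y": -2, "z": -1.7, "wx": 0, "wy": 0, "wz": -2.1, "grip": -0.3},
  {"x": 2.1, "y": -3, "z": -1.7, "wx": 0, "wy": 0, "wz": -2.1, "grip": -0.3},
  {"x": 2.8, "y": -4, "z": -1.7, "wx": 0, "wy": 0, "wz": -2.1, "grip": -0.3},
])

```text
clock: 22.22
ee_pos: [470.1, -104.3, 133.7]
eef_rot: [-0.001, 0.957, 0.292, -0.001]
wrist_force: [0.3, -0.1, -0.0]
gripper_width: 31.9
finger_force: 0.0
```

```bash
python3 -c "
from h import *
from plant import robot
go(robot,(482.2,-78.5,83),-56.1)"
```

```text
xyz [ 0.815 -0.486  1.692] w [-0.016  0.009  0.004] cur yaw -56.08 q6 0.74 pos [ 470.1 -104.3  133.7] clk 22.2167
```

Request:
arm_command([
  {"x": 0.6, "y": -0.3, "z": 0, "wx": 0, "wy": 0, "wz": 0, "grip": -0.3},
  {"x": 0.8, "y": -0.5, "z": 0, "wx": 0, "wy": 0, "wz": 0, "grip": -0.3},
  {"x": 0.8, "y": -0.5, "z": 0.5, "wx": 0, "wy": 0, "wz": 0, "grip": -0.3},
  {"x": 0.8, "y": -0.5, "z": 1.3, "wx": 0, "wy": 0, "wz": 0, "grip": -0.3},
  {"x": 0.8, "y": -0.5, "z": 1.7, "wx": 0, "wy": 0, "wz": 0, "grip": -0.3},
  {"x": 0.8, "y": -0.5, "z": 1.7, "wx": 0, "wy": 0, "wz": 0, "grip": -0.6},
  {"x": 0.8, "y": -0.5, "z": 1.7, "wx": 0, "wy": 0, "wz": 0, "grip": -1},
  {"x": 0.8, "y": -0.5, "z": 1.7, "wx": 0, "wy": 0, "wz": 0, "grip": -1},
])

```text
clock: 22.88
ee_pos: [482.2, -80.0, 83.1]
eef_rot: [-0.001, 0.957, 0.291, -0.0]
wrist_force: [-3.8, 10.0, 0.9]
gripper_width: 14.7
finger_force: 4.9
```

Request:
arm_command([
  {"x": 0, "y": 0, "z": 0, "wx": 0, "wy": 0, "wz": 0, "grip": -1},
  {"x": 0, "y": 0, "z": 0, "wx": 0, "wy": 0, "wz": 0, "grip": -1},
  {"x": 0, "y": 0, "z": 0, "wx": 0, "wy": 0, "wz": 1, "grip": -1},
  {"x": 0, "y": 0, "z": 0, "wx": 0, "wy": 0, "wz": 2, "grip": -1},
  {"x": 0, "y": 0, "z": 0, "wx": 0, "wy": 0, "wz": 2, "grip": -1},
])

```text
clock: 23.3
ee_pos: [481.3, -78.5, 83.1]
eef_rot: [-0.002, 0.979, 0.205, -0.001]
wrist_force: [-2.0, 6.9, -1.4]
gripper_width: 12.1
finger_force: 40.0
```

```bash
python3 -c "
from h import *
from plant import robot
st(robot)"
```

```text
clk 23.3 pos [481.3 -78.5  83.1] yaw -66.38 theta 2.493 F [-2.   6.9 -1.4] M [ 1.129  0.49  -0.209] tau6 0.247 w 12.1 40.00705361366272
```

Request:
arm_command([
  {"x": 0, "y": 0, "z": 0, "wx": 0, "wy": 0, "wz": 1, "grip": -1},
  {"x": 0, "y": 0, "z": 0, "wx": 0, "wy": 0, "wz": 2, "grip": -1},
  {"x": 0, "y": 0, "z": 0, "wx": 0, "wy": 0, "wz": 2, "grip": -1},
])

```text
clock: 23.55
ee_pos: [481.2, -78.2, 83.1]
eef_rot: [-0.002, 0.993, 0.119, -0.001]
wrist_force: [-2.8, 7.6, -0.2]
gripper_width: 11.7
finger_force: 40.0
```

```bash
python3 -c "
from h import *
from plant import robot
st(robot)"
```

```text
clk 23.55 pos [481.2 -78.2  83.1] yaw -76.37 theta 2.667 F [-2.8  7.6 -0.2] M [ 1.275  0.488 -0.124] tau6 0.342 w 11.7 40.00376880168915
```

Request:
arm_command([
  {"x": 0, "y": 0, "z": 0, "wx": 0, "wy": 0, "wz": 0, "grip": -0.3},
  {"x": 0, "y": 0, "z": 0, "wx": 0, "wy": 0, "wz": 0, "grip": -0.3},
  {"x": 0, "y": 0, "z": -1, "wx": 0, "wy": 0, "wz": 0, "grip": -0.3},
  {"x": 0, "y": 0, "z": -1.7, "wx": 0, "wy": 0, "wz": 0, "grip": -0.3},
  {"x": -0.6, "y": 1.1, "z": -1.7, "wx": 0, "wy": 0, "wz": -1, "grip": -0.3},
  {"x": -1.2, "y": 2.2, "z": -1.7, "wx": 0, "wy": 0, "wz": -1.95, "grip": -0.3},
  {"x": -1.7, "y": 3.3, "z": -1.7, "wx": 0, "wy": 0, "wz": -1.95, "grip": -0.3},
  {"x": -2.2, "y": 4.4, "z": -1.7, "wx": 0, "wy": 0, "wz": -1.95, "grip": -0.3},
])

```text
clock: 24.22
ee_pos: [450.3, -226.2, 134.9]
eef_rot: [0.001, 0.979, 0.205, 0.001]
wrist_force: [1.1, -0.4, 0.2]
gripper_width: 31.9
finger_force: 0.0
```

```bash
python3 -c "
from h import *
from plant import robot
go(robot,(442.8,-251.7,83),-66.6)"
```

```text
xyz [-0.572  0.673  1.731] w [ 0.029 -0.017  0.059] cur yaw -66.31 q6 0.67 pos [ 450.3 -226.2  134.9] clk 24.2167
```

Request:
arm_command([
  {"x": -0.4, "y": 0.5, "z": 0, "wx": 0, "wy": 0, "wz": 0, "grip": -0.3},
  {"x": -0.57, "y": 0.67, "z": 0, "wx": 0, "wy": 0, "wz": 0, "grip": -0.3},
  {"x": -0.57, "y": 0.67, "z": 0.5, "wx": 0, "wy": 0, "wz": 0, "grip": -0.3},
  {"x": -0.57, "y": 0.67, "z": 1.3, "wx": 0, "wy": 0, "wz": 0, "grip": -0.3},
  {"x": -0.57, "y": 0.67, "z": 1.7, "wx": 0, "wy": 0, "wz": 0, "grip": -0.3},
  {"x": -0.57, "y": 0.67, "z": 1.7, "wx": 0, "wy": 0, "wz": 0, "grip": -0.6},
  {"x": -0.57, "y": 0.67, "z": 1.7, "wx": 0, "wy": 0, "wz": 0, "grip": -1},
  {"x": -0.57, "y": 0.67, "z": 1.7, "wx": 0, "wy": 0, "wz": 0, "grip": -1},
])

```text
clock: 24.88
ee_pos: [443.7, -249.8, 83.7]
eef_rot: [0.001, 0.979, 0.205, 0.001]
wrist_force: [1.4, -9.2, -5.7]
gripper_width: 14.9
finger_force: 4.9
```

Request:
arm_command([
  {"x": 0, "y": 0, "z": 0, "wx": 0, "wy": 0, "wz": 0, "grip": -1},
  {"x": 0, "y": 0, "z": 0, "wx": 0, "wy": 0, "wz": 0, "grip": -1},
  {"x": 0, "y": 0, "z": 0, "wx": 0, "wy": 0, "wz": 0.25, "grip": -1},
  {"x": 0, "y": 0, "z": 0, "wx": 0, "wy": 0, "wz": 0.5, "grip": -1},
])

```text
clock: 25.22
ee_pos: [444.3, -251.0, 83.8]
eef_rot: [0.002, 0.983, 0.184, 0.002]
wrist_force: [1.4, -6.9, -4.6]
gripper_width: 12.0
finger_force: 40.0
```

```bash
python3 -c "
from h import *
from plant import robot
st(robot)"
```

```text
clk 25.22 pos [ 444.3 -251.    83.8] yaw -68.83 theta 2.536 F [ 1.4 -6.9 -4.6] M [-0.845 -0.028  0.338] tau6 0.118 w 12.0 40.016528964042664
```

Request:
arm_command([
  {"x": 0, "y": 0, "z": 0, "wx": 0, "wy": 0, "wz": 0.25, "grip": -1},
  {"x": 0, "y": 0, "z": 0, "wx": 0, "wy": 0, "wz": 0.5, "grip": -1},
])

```text
clock: 25.38
ee_pos: [444.4, -251.2, 83.8]
eef_rot: [0.003, 0.987, 0.162, 0.002]
wrist_force: [1.9, -6.0, -4.0]
gripper_width: 12.2
finger_force: 40.0
```

```bash
python3 -c "
from h import *
from plant import robot
st(robot)"
```

```text
clk 25.38 pos [ 444.4 -251.2   83.8] yaw -71.32 theta 2.579 F [ 1.9 -6.  -4. ] M [-0.881 -0.077  0.383] tau6 0.178 w 12.2 40.02119064331055
```

Request:
arm_command([
  {"x": 0, "y": 0, "z": 0, "wx": 0, "wy": 0, "wz": 0.25, "grip": -1},
  {"x": 0, "y": 0, "z": 0, "wx": 0, "wy": 0, "wz": 0.5, "grip": -1},
])

```text
clock: 25.55
ee_pos: [444.4, -251.3, 83.8]
eef_rot: [0.003, 0.99, 0.141, 0.002]
wrist_force: [2.2, -6.5, -3.9]
gripper_width: 11.8
finger_force: 40.0
```

```bash
python3 -c "
from h import *
from plant import robot
st(robot)"
```

```text
clk 25.55 pos [ 444.4 -251.3   83.8] yaw -73.8 theta 2.622 F [ 2.2 -6.5 -3.9] M [-0.919 -0.07   0.389] tau6 0.205 w 11.8 40.023985505104065
```

Request:
arm_command([
  {"x": 0, "y": 0, "z": 0, "wx": 0, "wy": 0, "wz": 0.25, "grip": -1},
  {"x": 0, "y": 0, "z": 0, "wx": 0, "wy": 0, "wz": 0.5, "grip": -1},
])

```text
clock: 25.72
ee_pos: [444.5, -251.5, 83.8]
eef_rot: [0.003, 0.993, 0.119, 0.002]
wrist_force: [1.8, -6.1, -4.4]
gripper_width: 11.8
finger_force: 40.0
```

```bash
python3 -c "
from h import *
from plant import robot
st(robot)"
```

```text
clk 25.72 pos [ 444.5 -251.5   83.8] yaw -76.3 theta 2.666 F [ 1.8 -6.1 -4.4] M [-1.098 -0.006  0.417] tau6 0.227 w 11.8 40.026238560676575
```

Mid-motion torque gives a clean reading: 0.338 to 0.417 N m over 2.54–2.67 rad. That puts the right end at about 39 N, seated near 2.4 rad. Now I'll read the left end the same way.

Request:
arm_command([
  {"x": 0, "y": 0, "z": 0, "wx": 0, "wy": 0, "wz": 0, "grip": -0.3},
  {"x": 0, "y": 0, "z": 0, "wx": 0, "wy": 0, "wz": 0, "grip": -0.3},
  {"x": 0, "y": 0, "z": -1, "wx": 0, "wy": 0, "wz": 0, "grip": -0.3},
  {"x": 0, "y": 0, "z": -1.7, "wx": 0, "wy": 0, "wz": 0, "grip": -0.3},
  {"x": 0.5, "y": -1.1, "z": -1.7, "wx": 0, "wy": 0, "wz": 0, "grip": -0.3},
  {"x": 1.1, "y": -2.2, "z": -1.7, "wx": 0, "wy": 0, "wz": 0, "grip": -0.3},
  {"x": 1.6, "y": -3.3, "z": -1.7, "wx": 0, "wy": 0, "wz": 0, "grip": -0.3},
  {"x": 2.1, "y": -4.4, "z": -1.7, "wx": 0, "wy": 0, "wz": 0, "grip": -0.3},
])

```text
clock: 26.38
ee_pos: [472.9, -104.6, 134.5]
eef_rot: [-0.0, 0.993, 0.118, 0.001]
wrist_force: [0.6, -0.3, 0.0]
gripper_width: 31.5
finger_force: 0.0
```

```bash
python3 -c "
from h import *
from plant import robot
go(robot,(482.2,-79,83),-76.4)"
```

```text
xyz [ 0.501 -0.755  1.716] w [-0.002 -0.013 -0.004] cur yaw -76.42 q6 1.09 pos [ 472.9 -104.6  134.5] clk 26.3833
```

Request:
arm_command([
  {"x": 0.4, "y": -0.6, "z": 0, "wx": 0, "wy": 0, "wz": 0, "grip": -0.3},
  {"x": 0.5, "y": -0.75, "z": 0, "wx": 0, "wy": 0, "wz": 0, "grip": -0.3},
  {"x": 0.5, "y": -0.75, "z": 0.5, "wx": 0, "wy": 0, "wz": 0, "grip": -0.3},
  {"x": 0.5, "y": -0.75, "z": 1.3, "wx": 0, "wy": 0, "wz": 0, "grip": -0.3},
  {"x": 0.5, "y": -0.75, "z": 1.7, "wx": 0, "wy": 0, "wz": 0, "grip": -0.3},
  {"x": 0.5, "y": -0.75, "z": 1.7, "wx": 0, "wy": 0, "wz": 0, "grip": -0.6},
  {"x": 0.5, "y": -0.75, "z": 1.7, "wx": 0, "wy": 0, "wz": 0, "grip": -1},
  {"x": 0.5, "y": -0.75, "z": 1.7, "wx": 0, "wy": 0, "wz": 0, "grip": -1},
])

```text
clock: 27.05
ee_pos: [481.7, -79.6, 83.1]
eef_rot: [-0.002, 0.993, 0.117, -0.0]
wrist_force: [-1.1, 15.2, -1.2]
gripper_width: 15.0
finger_force: 7.4
```

Request:
arm_command([
  {"x": 0, "y": 0, "z": 0, "wx": 0, "wy": 0, "wz": 0, "grip": -1},
  {"x": 0, "y": 0, "z": 0, "wx": 0, "wy": 0, "wz": 0, "grip": -1},
  {"x": 0, "y": 0, "z": 0, "wx": 0, "wy": 0, "wz": 0.2, "grip": -1},
  {"x": 0, "y": 0, "z": 0, "wx": 0, "wy": 0, "wz": 0.4, "grip": -1},
])

```text
clock: 27.38
ee_pos: [481.4, -78.2, 83.1]
eef_rot: [-0.003, 0.995, 0.1, -0.0]
wrist_force: [0.5, 12.6, -2.8]
gripper_width: 11.8
finger_force: 40.0
```

```bash
python3 -c "
from h import *
from plant import robot
st(robot)"
```

```text
clk 27.38 pos [481.4 -78.2  83.1] yaw -78.5 theta 2.704 F [ 0.5 12.6 -2.8] M [2.029 0.102 0.456] tau6 0.209 w 11.8 39.989052414894104
```

Request:
arm_command([
  {"x": 0, "y": 0, "z": 0, "wx": 0, "wy": 0, "wz": 0.2, "grip": -1},
])

```text
clock: 27.47
ee_pos: [481.4, -78.2, 83.1]
eef_rot: [-0.003, 0.996, 0.092, -0.0]
wrist_force: [-0.1, 12.7, -3.2]
gripper_width: 11.7
finger_force: 40.0
```

```bash
python3 -c "
from h import *
from plant import robot
st(robot)"
```

```text
clk 27.47 pos [481.4 -78.2  83.1] yaw -79.49 theta 2.722 F [-0.1 12.7 -3.2] M [2.049 0.183 0.401] tau6 0.241 w 11.7 39.989020228385925
```

Request:
arm_command([
  {"x": 0, "y": 0, "z": 0, "wx": 0, "wy": 0, "wz": 0, "grip": -0.3},
  {"x": 0, "y": 0, "z": 0, "wx": 0, "wy": 0, "wz": 0, "grip": -0.3},
  {"x": 0, "y": 0, "z": -1, "wx": 0, "wy": 0, "wz": 0, "grip": -0.3},
  {"x": 0, "y": 0, "z": -1.7, "wx": 0, "wy": 0, "wz": 0, "grip": -0.3},
  {"x": -0.5, "y": 1.1, "z": -1.7, "wx": 0, "wy": 0, "wz": -0.6, "grip": -0.3},
  {"x": -0.9, "y": 2.2, "z": -1.7, "wx": 0, "wy": 0, "wz": -0.6, "grip": -0.3},
  {"x": -1.4, "y": 3.3, "z": -1.7, "wx": 0, "wy": 0, "wz": -0.6, "grip": -0.3},
  {"x": -1.9, "y": 4.5, "z": -1.7, "wx": 0, "wy": 0, "wz": -0.6, "grip": -0.3},
])

```text
clock: 28.13
ee_pos: [451.0, -225.9, 135.1]
eef_rot: [0.001, 0.993, 0.119, 0.001]
wrist_force: [-0.0, 0.8, 0.1]
gripper_width: 31.8
finger_force: 0.0
```

```bash
python3 -c "
from h import *
from plant import robot
go(robot,(443,-252.3,83),-76.3)"
```

```text
xyz [-0.472  0.787  1.739] w [ 0.025 -0.025 -0.   ] cur yaw -76.3 q6 0.84 pos [ 451.  -225.9  135.1] clk 28.1333
```

Request:
arm_command([
  {"x": -0.3, "y": 0.6, "z": 0, "wx": 0, "wy": 0, "wz": 0, "grip": -0.3},
  {"x": -0.47, "y": 0.8, "z": 0, "wx": 0, "wy": 0, "wz": 0, "grip": -0.3},
  {"x": -0.47, "y": 0.8, "z": 0.5, "wx": 0, "wy": 0, "wz": 0, "grip": -0.3},
  {"x": -0.47, "y": 0.8, "z": 1.3, "wx": 0, "wy": 0, "wz": 0, "grip": -0.3},
  {"x": -0.47, "y": 0.8, "z": 1.7, "wx": 0, "wy": 0, "wz": 0, "grip": -0.3},
  {"x": -0.47, "y": 0.8, "z": 1.7, "wx": 0, "wy": 0, "wz": 0, "grip": -0.6},
  {"x": -0.47, "y": 0.8, "z": 1.7, "wx": 0, "wy": 0, "wz": 0, "grip": -1},
  {"x": -0.47, "y": 0.8, "z": 1.7, "wx": 0, "wy": 0, "wz": 0, "grip": -1},
])

```text
clock: 28.8
ee_pos: [443.8, -250.9, 83.7]
eef_rot: [0.001, 0.993, 0.119, 0.001]
wrist_force: [-0.2, 0.3, 0.0]
gripper_width: 15.1
finger_force: 0.0
```

Request:
arm_command([
  {"x": 0, "y": 0, "z": 0, "wx": 0, "wy": 0, "wz": 0, "grip": -1},
  {"x": 0, "y": 0, "z": 0, "wx": 0, "wy": 0, "wz": 0, "grip": -1},
  {"x": 0, "y": 0, "z": 0, "wx": 0, "wy": 0, "wz": 0.2, "grip": -1},
  {"x": 0, "y": 0, "z": 0, "wx": 0, "wy": 0, "wz": 0.4, "grip": -1},
])

```text
clock: 29.13
ee_pos: [444.1, -251.8, 83.8]
eef_rot: [0.001, 0.995, 0.101, 0.001]
wrist_force: [-0.3, -4.0, 5.5]
gripper_width: 11.3
finger_force: 40.0
```

```bash
python3 -c "
from h import *
from plant import robot
st(robot)"
```

```text
clk 29.13 pos [ 444.1 -251.8   83.8] yaw -78.37 theta 2.702 F [-0.3 -4.   5.5] M [-0.632  0.072  0.421] tau6 0.234 w 11.3 40.00378489494324
```

Request:
arm_command([
  {"x": 0, "y": 0, "z": 0, "wx": 0, "wy": 0, "wz": 0.2, "grip": -1},
])

```text
clock: 29.22
ee_pos: [444.1, -251.8, 83.8]
eef_rot: [0.001, 0.996, 0.092, 0.001]
wrist_force: [-0.2, -3.3, 5.6]
gripper_width: 11.6
finger_force: 40.0
```

```bash
python3 -c "
from h import *
from plant import robot
st(robot)"
```

```text
clk 29.22 pos [ 444.1 -251.8   83.8] yaw -79.39 theta 2.72 F [-0.2 -3.3  5.6] M [-0.717  0.101  0.467] tau6 0.267 w 11.6 40.004594922065735
```

Both ends are at 2.72 rad and about 45 N. I'll release, retreat, and check.

Request:
arm_command([
  {"x": 0, "y": 0, "z": 0, "wx": 0, "wy": 0, "wz": 0, "grip": -0.2},
  {"x": 0, "y": 0, "z": 0, "wx": 0, "wy": 0, "wz": 0, "grip": -0.2},
  {"x": 0, "y": 0, "z": -1, "wx": 0, "wy": 0, "wz": 0, "grip": -0.2},
  {"x": 0, "y": 0, "z": -2, "wx": 0, "wy": 0, "wz": 0, "grip": -0.2},
  {"x": 0.8, "y": 0.2, "z": -3, "wx": 0, "wy": 0, "wz": -1.4, "grip": -0.2},
  {"x": 1.6, "y": 0.4, "z": -4, "wx": 0, "wy": 0, "wz": -2.8, "grip": -0.2},
  {"x": 2.5, "y": 0.6, "z": -5, "wx": 0, "wy": 0, "wz": -4.2, "grip": -0.2},
  {"x": 3.4, "y": 0.8, "z": -6, "wx": 0, "wy": 0, "wz": -5.6, "grip": -0.2},
])

```text
clock: 29.88
ee_pos: [547.7, -254.4, 263.5]
eef_rot: [-0.001, 0.943, 0.333, -0.0]
wrist_force: [1.1, 0.4, -0.2]
gripper_width: 36.2
finger_force: 0.0
```

Request:
arm_command([
  {"x": 0, "y": 0, "z": 0, "wx": 0, "wy": 0, "wz": -1.4, "grip": -0.2},
  {"x": 0, "y": 0, "z": 0, "wx": 0, "wy": 0, "wz": -2.8, "grip": -0.2},
  {"x": 0, "y": 0, "z": 0, "wx": 0, "wy": 0, "wz": -4.2, "grip": -0.2},
  {"x": 0, "y": 0, "z": 0, "wx": 0, "wy": 0, "wz": -5.6, "grip": -0.2},
  {"x": 0, "y": 0, "z": 0, "wx": 0, "wy": 0, "wz": -7, "grip": -0.2},
  {"x": 0, "y": 0, "z": 0, "wx": 0, "wy": 0, "wz": -7.6, "grip": -0.2},
  {"x": 0, "y": 0, "z": 0, "wx": 0, "wy": 0, "wz": -7.6, "grip": -0.2},
])

```text
clock: 30.47
ee_pos: [547.0, -254.6, 261.5]
eef_rot: [-0.002, 0.784, 0.62, -0.0]
wrist_force: [0.0, 0.2, -1.3]
gripper_width: 36.8
finger_force: 0.0
```

```bash
python3 - <<'E'
from fit import *
from plant import robot
s=robot.sense();w=robot.snapshot("wrist");T=cam(w,s["ee_pos"],s["eef_rot"]);st(robot)
pickle.dump((s,w,T),open("w8.pkl","wb"));cv2.imwrite("pics/w8.png",w["frame"][:,:,::-1])
p=q.x
for n,P in(("manif",[(4,80,69),(40,80,69),(4,-80,69),(40,-80,69)]),("knobs",[(-112,90,87),(-112,-90,87)])):print(n,proj(w["K"],T,world(p,P)).round())
E
```

```text
clk 30.52 pos [ 547.1 -254.7  261.7] yaw -13.45 theta 1.569 F [ 0.1 -0.1  0.4] M [-0.105  0.091 -0.046] tau6 -0.141 w 36.6 0.0
manif [[339.  40.]
 [386.  40.]
 [337. 240.]
 [378. 240.]]
knobs [[181.  18.]
 [199. 256.]]
```

View pics/w8.png

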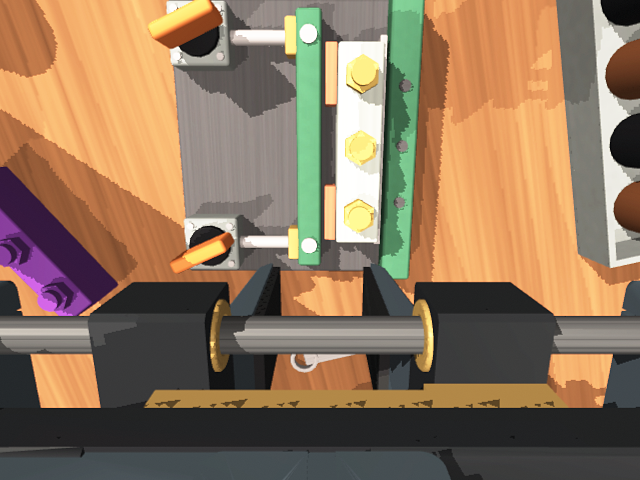

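The manifold is clamped square between the pads (x about 337 px) and the facing (about 383 px). Its ends at rows 41 and 243 are within about 1.5 mm of the centred prediction of 40 and 240. Both knobs are free, so I'm handing in.

```bash
python3 -c "
from plant import robot
print(robot.close_job())"
```

```text
the job is handed in; nothing more can be done
None
```

I stood the manifold upright in the vice, about 1–2 mm off centre along the jaws. I clamped it with both knobs at 2.72 rad, which by knob torque is about 45 N on each pad (roughly 42 left, 47 right). I left both knobs free, kept the arm off the other stock and tools, and handed the job in at about 31 s; no verdict was returned.

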